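# Scoop grinding cylinders into the storage box and shut it

## Robot

A 7-joint arm with a two-finger parallel gripper is mounted at the origin on a cart in front of the work surface, level with it; the furniture and walls round the work are solid. World frame = base frame: x ahead of the robot, y to its left, z up, the work surface at z = 0. Lengths are in m, angles in rad, forces in N, time in s.
With the tool pointing down it reaches from about 0.425 to 1.025 m from the base axis. Payload 9.4 kg.
Tool frame: the origin (TCP) lies at the very end of the fingers, on their centre line; the grasp point (between the pads) lies 19 mm behind it; z points along the fingers, y is the direction in which the jaws open and shut (so a half turn about z gives the same grasp; the last joint's range is limited). The gripper opens to 93 mm and grips with 3 to 60 N. Pads are 15 mm wide; open, the fingers measure 128 mm over their backs; the gripper's body (75 mm by 188 mm) begins 65 mm behind the grasp point.
Start: joints at [-1.272, 0.599, -0.003, 1.599, 0.002, 0.943, -0.08], TCP at [0.266, 0.674, 0.219] pointing down, gripper open.
Joint ranges: [-2.57, 2.57], [-0.35, 1.97], [-1.29, 1.29], [0.11, 2.56], [-1.05, 4.19], [0.11, 1.86], [-2.63, 2.63]. Speed limits (rad/s): [2.22, 2.22, 3.01, 3.01, 3.14, 3.14, 3.14].

## Interface

Orientations are given as a 3x3 rotation matrix whose columns are the frame's x, y, z axes.
In Python, from rig import r gives the robot as it stands.
- The arm moves only by the tool step_arm, never from a script. Its argument "series" is a list of rows, each a list of 7 numbers: the opening, from 0 (shut) to 1 (fully open), then the shift along the world's x, y, z in m, then the turn, a rotation vector about the world's x, y, z in degrees. In form: [[fingers, tx, ty, tz, ax, ay, az], ...]. A call has 1 to 5 rows; each row shifts and turns the commanded pose from where the row before left it; what a row does not reach is not made up. A row lasts 1/10 s, in which the tool goes at most 50 mm and 8.59 degrees, less where a joint would pass 70% of its speed; a pose out of reach is approached as far as the arm can. A call with a gripper value outside its range is refused whole. The fingers move at their own pace and stop on an object; "grip_force" is the grip in N (left out, the last holds). Time passes only in rows, so rows that do not move let the fingers close. It gives the time, the measured TCP pose, the force and the opening at its end, in the units of the state.
- r.get_obs(): the state, without advancing time (a new reading comes with each control period).
- r.camera(name): name is "scene" or "top" or "wrist"; returns (picture, depth): 420x560x3 uint8, red, green, blue; 420x560 float32, m along the optical axis (not along the pixel's ray), 0 where there is no reading.
- r.get_calibration(name): a dict with "fx", "fy", "cx", "cy" (pixels), "distortion" ([k1, k2, p1, p2, k3] as OpenCV has them; the pictures are not rectified), "rvec" (rotation vector, rad) and "tvec" (3), from world to camera coordinates, as OpenCV has them; the wrist camera has in their place "mount" (4x4, takes a point from camera to tool coordinates, whose origin is the TCP and whose axes are the flange's). Camera axes: x right, y down, z forward; pixel columns grow to the right and rows downward; lengths in m; the calibration is good to about 2 mm. A picture is of the moment at which its call begins: read the wrist's pose just before it. get_calibration takes no time and is no camera call.
- r.hand_in(): hands the job in, once; it reports no verdict.
Trained networks look in the newest picture that a camera, given by its name, has taken for a name from the list of things; names that differ only in an ending like _2 or _b are one class to them, and where a whole thing is asked for, a point or a joint stands for the part that bears it (a point fixed in the world has none). Each returns a list of dicts, best first, with "p" (0 to 1); they miss things now and then, are a little off and sometimes report something else, mostly with a low value. They report only what shows in the picture. A call takes as long as a camera call. They do not tell look-alikes from the thing itself.
- r.find_in(query, camera): "rect" ([left, top, width, height] in pixels, round what is visible of it).
- r.spot_point(query, camera): "uv" ([column, row] in pixels: a listed point, or the origin of a listed thing).
The state is a dict: "clock": time; "joints": joint angles; "joint_velocities": joint speeds; "tau": joint torques, N m; "position": TCP position; "tool_rot": TCP orientation; "wrist_force": force on the tool from outside, world axes, zero at the start; "wrist_torque": the same for the moment, N m; "width": opening from 0.0 (shut) to 1.0 (fully open).
Only numpy, scipy, OpenCV 4.12 (cv2) and the standard library are available. Lean on these libraries where they do the work, as an engineer would, in place of code of your own. Each camera call takes 0.05 s, during which the arm holds its last target.

## Task

Use the scoop to take the three white ceramic grinding cylinders out of the tray and tip them into the storage box, without touching the cylinders with the gripper. Then put the scoop back flat inside the empty tray and shut the box's lid fully. Do not knock over or shift the bottles and the beaker standing around.

Things in the scene. Friction and masses are not known exactly. Their poses are not given: they have to be found in the camera images.
- scoop: Loose steel scoop, 0.16 kg. Pan 100 mm long (x), 92 wide (y), floor 1.6 thick, mouth open at +x, back wall 46 high at -x, side walls 2 thick, 38 high at the back, 28 at 30 mm behind the mouth, then cut back at 45 deg. Blue handle bar, 18 mm thick (y), 28 wide, rises behind the back wall leaning back (to -x) 25 deg from vertical; its top is 142 mm up, 105 behind the origin. Origin: centre of the pan's underside, z up. Starts on the worktop
- scoop_grip (a point): Middle of the blue handle bar, where it is best gripped across its 18 mm thickness; at (-86, 0, 110) mm in the scoop's frame
- scoop_lip (a point): Middle of the pan's front edge, at its underside; at (50, 0, 0) mm in the scoop's frame
- tray: Shallow aluminium tray fixed to the worktop, left or right, 260 mm (its x) by 110 mm (its y) outside; floor and walls 4 mm thick; top of the beaded rim 33 mm up; inside 252 by 102 mm. Origin: centre of its underside, z up. The cylinders stand in its far (+x) half; the near half is empty and takes the scoop's pan, mouth towards +x
- box: Grey storage box fixed to the worktop, 116 mm (its x) by 126 mm (its y) outside, rim 66 mm high, walls and floor 5 mm thick, open on top. Origin: centre of its underside, z up. Its blue lid is hinged along its far (+x) rim. It stands on the other side from the tray
- lid (a joint): Lid of the box: 0 is shut, grows as it opens (rad), stop at 1.9, about 1.57 upright. Stiff hinge: the lid stays where it is left and must be pushed all the way down (a few N). Blue plate 116 mm from hinge to free edge, 126 mm wide, 7 mm thick. Starts open at 1.4 to 1.8
- lid_hinge (a point): Middle of the lid's hinge line, on the lid's underside: at (58, 0, 66.5) mm in the box's frame; the hinge line runs along the box's y
- lid_handle (a point): Top of the black knob, about 28 mm across, on the lid's outer face (its far side while open, its top when shut): 86 mm from the hinge line along the lid, middle of its width, 42 mm off the lid's underside
- piece_1: White slippery glazed ceramic grinding cylinder with rounded ends, 37 mm across and 38 mm long, about 0.045 kg, loose; origin at its centre, its axis is its z. Starts standing on end in the far half of the tray
- piece_2: White slippery glazed ceramic grinding cylinder with rounded ends, 37 mm across and 38 mm long, about 0.045 kg, loose; origin at its centre, its axis is its z. Starts standing on end in the far half of the tray
- piece_3: White slippery glazed ceramic grinding cylinder with rounded ends, 37 mm across and 38 mm long, about 0.045 kg, loose; origin at its centre, its axis is its z. Starts standing on end in the far half of the tray
- wash_bottle: White wash bottle with a bent spout, 106x76 mm, 234 mm tall, loose, standing behind the scoop's place; origin at the centre of its underside. To be left alone
- beaker: Small clear glass beaker, 53 mm across, 69 mm tall, loose, standing near the front edge; origin at the centre of its underside. To be left alone
- reagent_bottle: White bottle with a blue cap, 56 mm across, 106 mm tall, loose, at the back; origin at the centre of its underside. To be left alone
- redcap_bottle: White bottle with a red cap, 48 mm across, 111 mm tall, loose, at the back; origin at the centre of its underside. To be left alone
Not all that is in view belongs to the job. What is shaped like the piece_3 but black or orange is not meant.

How it is judged:
On the way, in this order (a step that is already met when the one before it is completed fails the run):
1. at least one cylinder is carried in the scoop's pan, lifted clear of the tray (((x of piece_1 in the frame of scoop between -0.05 and 0.055 m and y of piece_1 in the frame of scoop between -0.046 and 0.046 m and z of piece_1 in the frame of scoop between 0.008 and 0.07 m and height (world z) of piece_1 above 0.075 m) or (x of piece_2 in the frame of scoop between -0.05 and 0.055 m and y of piece_2 in the frame of scoop between -0.046 and 0.046 m and z of piece_2 in the frame of scoop between 0.008 and 0.07 m and height (world z) of piece_2 above 0.075 m) or (x of piece_3 in the frame of scoop between -0.05 and 0.055 m and y of piece_3 in the frame of scoop between -0.046 and 0.046 m and z of piece_3 in the frame of scoop between 0.008 and 0.07 m and height (world z) of piece_3 above 0.075 m))), for 0.2 s.
2. all three cylinders lie in the box (x of piece_1 in the frame of box between -0.055 and 0.055 m and y of piece_1 in the frame of box between -0.06 and 0.06 m and z of piece_1 in the frame of box between 0 and 0.056 m and x of piece_2 in the frame of box between -0.055 and 0.055 m and y of piece_2 in the frame of box between -0.06 and 0.06 m and z of piece_2 in the frame of box between 0 and 0.056 m and x of piece_3 in the frame of box between -0.055 and 0.055 m and y of piece_3 in the frame of box between -0.06 and 0.06 m and z of piece_3 in the frame of box between 0 and 0.056 m), for 0.2 s.
At the end, for the whole second after the job is handed in: All three cylinders lie inside the box below its rim; the lid is shut (joint below 0.06 rad); the scoop stands level (within 0.12 rad) on the tray's floor, its origin within 30 mm across and 90 mm along of the tray's centre; everything is at rest (all of step 2 and x of scoop in the frame of tray between -0.09 and 0.09 m and y of scoop in the frame of tray between -0.03 and 0.03 m and height (world z) of scoop below 0.015 m and angle between scoop's own z axis and vertical below 0.12 rad and value of joint lid below 0.06 rad and linear speed of scoop below 0.02 m/s and linear speed of each of piece_1, piece_2, piece_3 below 0.03 m/s); the robot touches nothing.
It fails at once if the gripper or arm touches a cylinder (contact force between any of the fingers, the arm and piece_1 above 0.3 N or contact force between any of the fingers, the arm and piece_2 above 0.3 N or contact force between any of the fingers, the arm and piece_3 above 0.3 N).
It fails at once if a bottle or the beaker is shifted by more than 30 mm or tipped over (distance of any of wash_bottle, beaker, reagent_bottle, redcap_bottle from where it was at the start of the episode above 0.03 m or angle between any of wash_bottle, beaker, reagent_bottle, redcap_bottle's own z axis and vertical above 0.4 rad).
It also fails if it takes over 72 s, if anything falls off the work surface, if the arm or the gripper's body presses on something with over 40 N, if the wrist force passes 120 N, or if a joint passes its speed limit or range.

## Working session

There is one attempt and no reset: what is moved stays moved. The work goes in short steps, Python scripts to look and compute and a tool call to move; the robot and the scene stay as the last step left them, time stands still between calls to the robot, and variables do not carry over. Pictures are saved under pics/ and viewed, and the job is handed in when it is done.

Besides the shell and the picture viewer there is one more tool, called as name(argument=value, ...) on one line, values as JSON. step_arm: Moves the arm, as the interface text tells. Its arguments: {"type":"object","properties":{"series":{"type":"array"},"grip_force":{"type":"number"}},"required":["series"]}

```bash
ls; mkdir -p pics; cat > h.py <<'E'
import numpy as np, cv2
from rig import r
def snap(cam,name):
    o=r.get_obs(); im,d=r.camera(cam)
    cv2.imwrite(f'pics/{name}.png',im[:,:,::-1]); np.save(f'pics/{name}_d.npy',d)
    return o,im,d
def pose(cam,o=None):
    c=r.get_calibration(cam)
    K=np.array([[c['fx'],0,c['cx']],[0,c['fy'],c['cy']],[0,0,1]]); D=np.array(c['distortion'])
    if 'mount' in c:
        T=np.eye(4);T[:3,:3]=np.array(o['tool_rot']).reshape(3,3);T[:3,3]=o['position']
        W=T@np.array(c['mount'])
    else:
        R,_=cv2.Rodrigues(np.array(c['rvec'],float)); W=np.eye(4);W[:3,:3]=R.T;W[:3,3]=-R.T@np.array(c['tvec'])
    return K,D,W
def cloud(cam,d,o=None):
    K,D,W=pose(cam,o)
    v,u=np.mgrid[0:420,0:560]
    n=cv2.undistortPoints(np.stack([u,v],-1).reshape(-1,1,2).astype(float),K,D).reshape(420,560,2)
    P=np.dstack([n*d[...,None],d])
    return P@W[:3,:3].T+W[:3,3]
def ray(cam,uv,z,o=None):
    K,D,W=pose(cam,o)
    n=cv2.undistortPoints(np.array(uv,float).reshape(1,1,2),K,D).reshape(2)
    dr=W[:3,:3]@np.array([n[0],n[1],1]); return W[:3,3]+dr*(z-W[2,3])/dr[2]
def proj(cam,P,o=None):
    K,D,W=pose(cam,o); M=np.linalg.inv(W)
    return cv2.projectPoints(np.array(P,float).reshape(-1,3),cv2.Rodrigues(M[:3,:3])[0],M[:3,3],K,D)[0].reshape(-1,2)
E
python3 - <<'E'
from h import *
np.set_printoptions(precision=3,suppress=True)
print(r.get_obs())
for c in ['top','scene']:
    o,im,d=snap(c,c+'0'); X=cloud(c,d)
    print(c, pose(c)[2])
    for q in ['scoop','scoop_grip','scoop_lip','tray','box','lid_hinge','lid_handle','piece_1','wash_bottle','beaker','reagent_bottle','redcap_bottle']:
        for s in r.spot_point(q,c)[:4]:
            u,v=map(int,np.round(s['uv'])); 
            print(q,round(s['p'],2),(u,v),X[v,u] if 0<=v<420 and 0<=u<560 else None)
E
```

```text
pics
{'clock': 0.0, 'joints': array([-1.272,  0.6  , -0.003,  1.6  ,  0.002,  0.943, -0.08 ]), 'joint_velocities': array([-0.001,  0.   , -0.001,  0.001, -0.   , -0.001,  0.   ]), 'tau': array([  0.   , -76.508,   1.497, -25.236,  -0.052,   0.017,   0.   ]), 'position': array([0.266, 0.674, 0.218]), 'tool_rot': array([[-0.93 ,  0.367, -0.   ],
       [ 0.367,  0.93 , -0.002],
       [-0.   , -0.002, -1.   ]]), 'wrist_force': array([0.118, 0.26 , 0.571]), 'wrist_torque': array([-0.01 , -0.004, -0.011]), 'width': 1.0013604366535174}
top [[-0.018 -0.994  0.111  0.498]
 [-1.     0.017 -0.01   0.013]
 [ 0.008 -0.111 -0.994  1.04 ]
 [ 0.     0.     0.     1.   ]]
scoop 0.63 (270, 227) [0.575 0.035 0.001]
scoop_grip 0.92 (275, 265) [0.489 0.024 0.142]
scoop_lip 0.94 (267, 206) [0.623 0.041 0.002]
tray 0.9 (166, 220) [0.594 0.273 0.009]
box 0.58 (392, 234) [ 0.553 -0.244  0.005]
lid_hinge 0.83 (404, 206) [ 0.611 -0.258  0.065]
lid_handle 0.72 (337, 154) [ 0.722 -0.112  0.091]
lid_handle 0.66 (417, 185) [ 0.64  -0.258  0.169]
piece_1 0.79 (151, 177) [0.688 0.3   0.041]
piece_1 0.79 (174, 189)
[... 623 characters left out ...]
oop_lip 0.77 (277, 230) [0.628 0.031 0.   ]
scoop_lip 0.37 (316, 309) [ 0.516 -0.308  0.051]
tray 0.68 (220, 192) [0.48  0.023 0.143]
box 0.8 (316, 305) [ 0.515 -0.308  0.06 ]
box 0.35 (354, 248) [ 0.596 -0.299  0.152]
lid_hinge 0.92 (346, 272) [ 0.611 -0.265  0.072]
lid_handle 0.86 (365, 233) [ 0.635 -0.278  0.161]
piece_1 0.76 (246, 208) [0.592 0.124 0.024]
piece_1 0.66 (247, 170) [0.681 0.293 0.038]
wash_bottle 0.64 (322, 233) [ 0.691 -0.067  0.027]
wash_bottle 0.22 (318, 306) [ 0.519 -0.308  0.056]
beaker 0.63 (197, 258) [ 0.405 -0.014  0.018]
beaker 0.18 (227, 205) [0.489 0.009 0.116]
reagent_bottle 0.95 (290, 203) [0.706 0.102 0.02 ]
redcap_bottle 0.71 (354, 248) [ 0.596 -0.299  0.152]
```

View pics/top0.png

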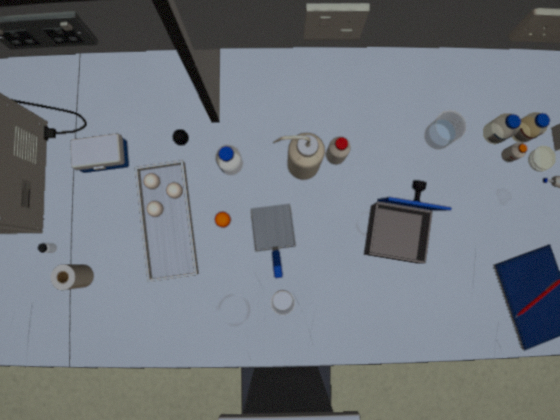

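View pics/scene0.png

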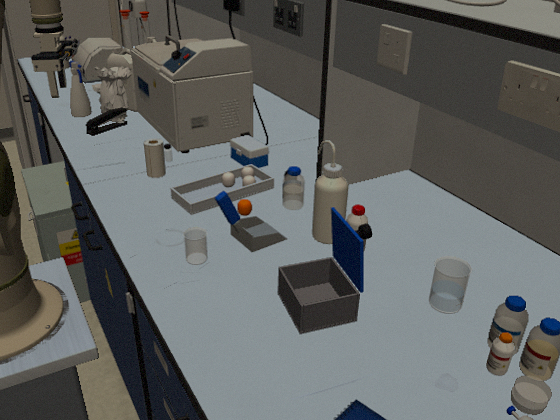

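Top view: the three white cylinders are in the tray at (151,181), (174,190) and (155,209). The look-alikes are a black one at (181,137) and an orange one at (222,219), both outside the tray. The scoop is at (273,227) with its handle at (277,265), and the box is at (398,232). Next, a close crop and fits.

```bash
python3 - <<'E'
from h import *
np.set_printoptions(precision=4,suppress=True)
im=cv2.imread('pics/top0.png'); a=im[120:300,120:310]; b=im[120:300,310:480]
cv2.imwrite('pics/crop0.png',cv2.resize(a,None,fx=3.3,fy=3.3,interpolation=cv2.INTER_CUBIC))
cv2.imwrite('pics/crop1.png',cv2.resize(b,None,fx=3.3,fy=3.3,interpolation=cv2.INTER_CUBIC))
d=np.load('pics/top0_d.npy');X=cloud('top',d)
Z=X[...,2]
print('table',np.median(Z[300:350,100:200]))
# pieces: tops
hsv=cv2.cvtColor(im,cv2.COLOR_BGR2HSV)
reg=np.zeros(Z.shape,bool);reg[160:280,135:200]=1
m=reg&(Z>0.037)
n,l,st,c=cv2.connectedComponentsWithStats(m.astype(np.uint8))
for i in range(1,n):
    if st[i,4]>20: print('piece',st[i],np.median(X[l==i],0),X[l==i].min(0),X[l==i].max(0))
# tray rim
m=reg&(Z>0.025)&(Z<0.036)
pts=X[m][:,:2].astype(np.float32); print('tray',len(pts),cv2.minAreaRect(pts))
# scoop
reg=np.zeros(Z.shape,bool);reg[195:282,245:305]=1
m=reg&(Z>0.012)&(Z<0.05);pts=X[m][:,:2].astype(np.float32);print('scoopwalls',len(pts),cv2.minAreaRect(pts))
m=reg&(Z>0.06);pts=X[m];print('handle',len(pts),pts[:,2].max(),np.median(pts[pts[:,2]>.13],0));
v=cv2.fitLine(pts[:,:2].astype(np.float32),cv2.DIST_L2,0,.01,.01).ravel();print(v,np.degrees(np.arctan2(v[1],v[0])))
v=cv2.fitLine(pts.astype(np.float32),cv2.DIST_L2,0,.01,.01).ravel();print(v)
reg=np.zeros(Z.shape,bool);reg[190:275,355:445]=1
m=reg&(Z>0.055)&(Z<0.069);pts=X[m][:,:2].astype(np.float32);print('box',len(pts),cv2.minAreaRect(pts),cv2.boxPoints(cv2.minAreaRect(pts)))
reg=np.zeros(Z.shape,bool);reg[170:215,370:460]=1
m=reg&(Z>0.08)&(X[...,2]<.25)
pts=X[m];print('lid',len(pts),pts.max(0),pts.min(0))
E
```

```text
table -0.0003837995785754833
piece [144 174  13  13 128] [0.6818 0.3026 0.0404] [0.4978 0.0128 0.0371] [0.6961 0.3171 1.0399]
piece [166 183  15  13 127] [0.6602 0.2514 0.0405] [0.6471 0.235  0.0371] [0.6743 0.2663 0.0468]
piece [147 201  13  14 125] [0.6202 0.2948 0.0406] [0.4978 0.0128 0.0372] [0.6344 0.3089 1.0399]
tray 1033 ((0.592689573764801, 0.27004170417785645), (0.2617991268634796, 0.11273042112588882), 7.3673529624938965)
scoopwalls 164 ((0.5682333111763, 0.029728252440690994), (0.08614915609359741, 0.09178332984447479), 6.421903133392334)
handle 263 1.039939488849332 [0.4815 0.0196 0.1416]
[0.9952 0.0981 0.4928 0.0209] 5.6313777
[-0.0018 -0.0101  0.9999  0.4928  0.0209  0.1688]
box 641 ((0.5540560483932495, -0.24889440834522247), (0.12781275808811188, 0.11722660064697266), 79.50752258300781) [[ 0.4848 -0.3011]
 [ 0.6001 -0.3224]
 [ 0.6233 -0.1967]
 [ 0.5081 -0.1754]]
lid 638 [ 0.6512 -0.1956  0.1873] [ 0.5897 -0.3198  0.08  ]
```

View pics/crop0.png

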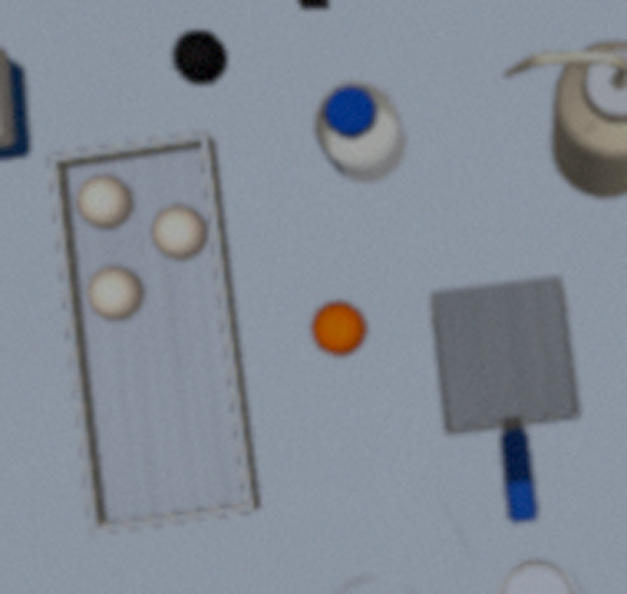

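View pics/crop1.png

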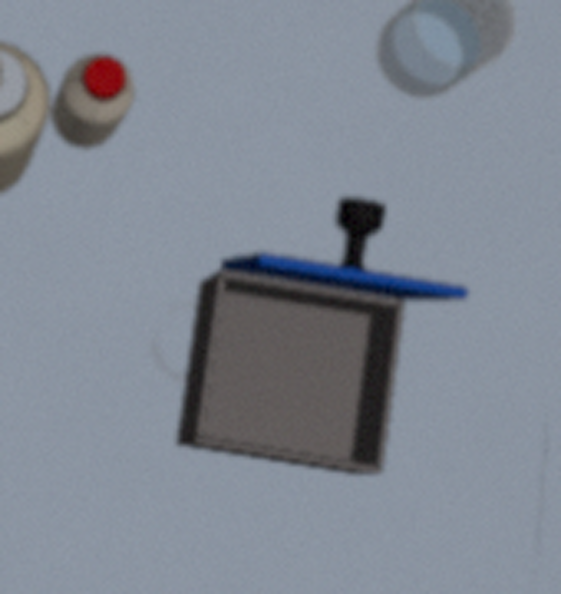

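step_arm(series=[[1, 0.02, -0.034, 0.01, 0, 0, 3], [1, 0.02, -0.034, 0.01, 0, 0, 3], [1, 0.02, -0.034, 0.01, 0, 0, 3], [1, 0.02, -0.034, 0.01, 0, 0, 3], [1, 0.02, -0.034, 0.01, 0, 0, 3]])

```text
clock: 1.8
position: [0.3668, 0.503, 0.2691]
tool_rot: [[-0.994, 0.112, 0.0], [0.112, 0.994, 0.0], [-0.0, 0.0, -1.0]]
wrist_force: [0.1, 0.0, 0.1]
width: 1.003
```

step_arm(series=[[1, 0.018, -0.034, 0.01, 0, 0, 2.5], [1, 0.018, -0.034, 0.01, 0, 0, 2.5], [1, 0.018, -0.034, 0.01, 0, 0, 2.5], [1, 0.018, -0.034, 0.01, 0, 0, 2.5], [1, 0.018, -0.034, 0.01, 0, 0, 2.5]])

```text
clock: 2.3
position: [0.4567, 0.3329, 0.3192]
tool_rot: [[-0.994, -0.106, 0.0], [-0.106, 0.994, 0.0], [-0.0, 0.0, -1.0]]
wrist_force: [0.5, -1.1, 0.4]
width: 1.005
```

The crops show three white cylinders in the tray, with the orange and black ones outside it. The scoop's mouth faces away from the robot. The lid is roughly upright with its knob on the far side.

step_arm(series=[[1, 0, -0.043, 0, 0, 0, 0], [1, 0, -0.043, 0, 0, 0, 0], [1, 0, -0.043, 0, 0, 0, 0], [1, 0, -0.043, 0, 0, 0, 0], [1, 0, -0.043, 0, 0, 0, 0]])

```text
clock: 2.8
position: [0.4559, 0.1177, 0.3189]
tool_rot: [[-0.995, -0.104, 0.001], [-0.104, 0.995, 0.0], [-0.001, 0.0, -1.0]]
wrist_force: [0.2, 0.3, 0.9]
width: 1.0
```

step_arm(series=[[1, -0.005, -0.03, 0, 0, 0, 0], [1, -0.005, -0.03, 0, 0, 0, 0], [1, -0.005, -0.03, 0, 0, 0, 0], [1, 0, 0, 0, 0, 0, 0]])

```text
clock: 3.2
position: [0.4403, 0.0257, 0.3189]
tool_rot: [[-0.995, -0.099, 0.0], [-0.099, 0.995, -0.001], [-0.0, -0.001, -1.0]]
wrist_force: [0.2, 0.0, -0.2]
width: 1.0
```

```bash
python3 - <<'E'
from h import *
np.set_printoptions(precision=4,suppress=True)
o,im,d=snap('wrist','w1');print(o['position'],o['joints']);print(r.get_calibration('wrist'))
X=cloud('wrist',d,o);np.save('pics/w1_X.npy',X)
for q in ['scoop','scoop_grip','scoop_lip']:
    for s in r.spot_point(q,'wrist')[:2]:
        u,v=map(int,np.round(s['uv'])); print(q,s['p'],(u,v),X[min(v,419),min(u,559)],ray('wrist',s['uv'],0 if 'grip' not in q else .11,o))
E
```

```text
[0.4403 0.0257 0.3189] [-0.2328  0.1296  0.0511  2.0895 -0.0071  0.9225  1.492 ]
{'fx': 378.454741934805, 'fy': 378.454741934805, 'cx': 282.1954960184503, 'cy': 208.1068637178142, 'distortion': array([0.0138, 0.    , 0.    , 0.    , 0.    ]), 'mount': array([[ 0.0006, -0.9694, -0.2454,  0.069 ],
       [ 1.    ,  0.0005,  0.0004, -0.0001],
       [-0.0003, -0.2454,  0.9694, -0.1666],
       [ 0.    ,  0.    ,  0.    ,  1.    ]])}
scoop 0.75 (276, 262) [0.5699 0.0299 0.0022] [0.5707 0.0297 0.    ]
scoop 0.21 (432, 345) [0.4382 0.0732 0.3794] [ 0.6768  0.2677 -0.    ]
scoop_grip 0.93 (269, 228) [0.4783 0.0168 0.1436] [0.4887 0.0165 0.11  ]
scoop_lip 0.68 (274, 299) [ 0.627   0.0325 -0.0009] [0.6262 0.0332 0.    ]
```

View pics/w1.png

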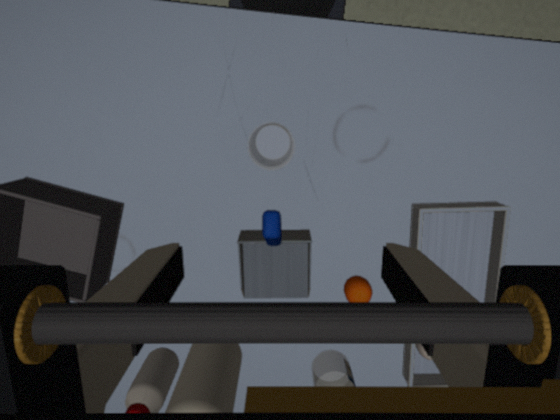

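```bash
python3 - <<'E'
from h import *
np.set_printoptions(precision=4,suppress=True)
X=np.load('pics/w1_X.npy');Z=X[...,2]
reg=np.zeros(Z.shape,bool);reg[205:298,232:318]=1
m=reg&(Z>0.13)&(Z<.155);p=X[m];print('top of handle',len(p),p.mean(0),p.min(0),p.max(0))
m=reg&(Z>0.042)&(Z<.05);p=X[m];print('back',len(p),p.mean(0))
if len(p)>10: print(cv2.minAreaRect(p[:,:2].astype(np.float32)))
m=reg&(Z>0.012)&(Z<.052);p=X[m];print('walls',len(p),cv2.minAreaRect(p[:,:2].astype(np.float32)))
im=cv2.imread('pics/w1.png');cv2.imwrite('pics/w1c.png',cv2.resize(im[200:310,220:330],None,fx=5,fy=5,interpolation=cv2.INTER_CUBIC))
m=reg&(Z>0.1);m2=m&(im[...,0]>90)&(im[...,2]<60);p=X[m];print('handle',len(p));print(cv2.fitLine(p.astype(np.float32),cv2.DIST_HUBER,0,.01,.01).ravel())
# lip corners by pixel
o={'position':[0.4403,0.0257,0.3189],'tool_rot':[[-0.995,-0.099,0],[-0.099,0.995,-0.001],[0,-0.001,-1]]}
for uv in [(240,297),(311,297)]: print(uv,ray('wrist',uv,0.0015,o))
# model overlay
yaw=np.radians(5.8);c,s=np.cos(yaw),np.sin(yaw);org=np.array([.572,.0305,0])
R=np.array([[c,-s,0],[s,c,0],[0,0,1]])
P=np.array([[50,46,0],[50,-46,0],[-50,-46,46],[-50,46,46],[-105,9,142],[-105,-9,142],[-86,0,110]])/1000
print(proj('wrist',P@R.T+org,o)); print(proj('top',P@R.T+org))
E
```

```text
top of handle 515 [0.4762 0.019  0.1415] [0.463  0.0098 0.1305] [0.4941 0.0282 0.1476]
back 191 [0.5255 0.0221 0.0456]
((0.5255966186523438, 0.024018097668886185), (0.0036119818687438965, 0.09068262577056885), 6.730663299560547)
walls 882 ((0.5674331784248352, 0.028855985030531883), (0.08802827447652817, 0.09214005619287491), 6.4899516105651855)
handle 621
[-0.2996 -0.004   0.9541  0.4721  0.0196  0.1598]
(240, 297) [ 0.6273 -0.0153  0.0015]
(311, 297) [0.6174 0.0837 0.0015]
[[309.2513 296.1277]
 [243.7662 296.1995]
 [237.9082 239.2594]
 [313.1231 239.1692]
 [282.9124 216.8849]
 [263.8013 216.9086]
 [274.2107 226.2983]]
[[249.756  208.9966]
 [289.4152 204.3323]
 [295.3188 246.8965]
 [253.4273 251.8829]
 [272.4571 276.6552]
 [281.5773 275.5618]
 [276.0379 266.2378]]
```

View pics/w1c.png

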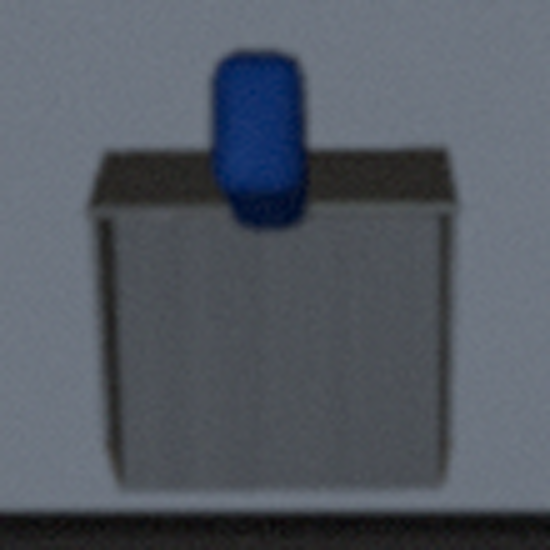

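step_arm(series=[[1, 0.007, -0.002, -0.038, 0.54, -4.97, 0.1], [1, 0.007, -0.002, -0.038, 0.54, -4.97, 0.1], [1, 0.007, -0.002, -0.038, 0.54, -4.97, 0.1], [1, 0.007, -0.002, -0.038, 0.54, -4.97, 0.1], [1, 0, 0, 0, 0, 0, 0]])

```text
clock: 3.9
position: [0.4632, 0.0111, 0.1973]
tool_rot: [[-0.959, -0.098, 0.265], [-0.105, 0.994, -0.01], [-0.262, -0.037, -0.964]]
wrist_force: [-0.6, 0.4, 0.1]
width: 1.001
```

```bash
python3 - <<'E'
from h import *
np.set_printoptions(precision=4,suppress=True)
o,im,d=snap('wrist','w2');print(o['position'],o['tool_rot'],o['joints'])
X=cloud('wrist',d,o);Z=X[...,2]
for s in r.spot_point('scoop_grip','wrist')[:2]: print(s, ray('wrist',s['uv'],.11,o))
hsv=cv2.cvtColor(im,cv2.COLOR_RGB2HSV)
m=(hsv[...,0]>95)&(hsv[...,0]<130)&(hsv[...,1]>120)&(Z>.05)&(Z<.16)
p=X[m];print(len(p),p.min(0),p.max(0));t=p[p[:,2]>.135];print('top',len(t),t.mean(0),t.min(0),t.max(0))
E
```

```text
[0.4632 0.0111 0.1973] [[-0.9593 -0.0983  0.2648]
 [-0.1047  0.9945 -0.01  ]
 [-0.2623 -0.0374 -0.9643]] [-0.1867  0.2428 -0.0052  2.3941  0.2506  0.2507  1.2478]
{'uv': [293.7, 217.6], 'p': 0.65} [0.4899 0.0186 0.11  ]
1254 [0.4629 0.0091 0.0522] [0.7061 0.1457 0.1473]
top 1094 [0.4745 0.0183 0.1415] [0.4629 0.0093 0.135 ] [0.4877 0.0276 0.1473]
```

View pics/w2.png

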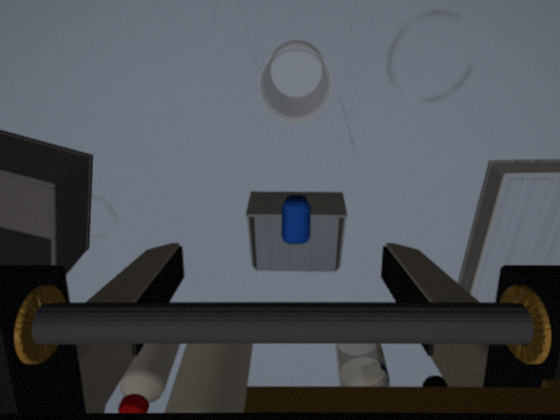

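```bash
cat > kin.py <<'E'
import numpy as np
from scipy.spatial.transform import Rotation as Ro
from scipy.optimize import least_squares
lo=np.array([-2.57,-.35,-1.29,.11,-1.05,.11,-2.63]);hi=np.array([2.57,1.97,1.29,2.56,4.19,1.86,2.63])
S0=[-1,1,-1,1,-1,1,-1]
def fk(q,p=(.304,.64,.45,.348,0,-.056,0,0),S=S0,c=np.pi/2):
    H,L1,L2,L3,d0,d1,d2,d3=p
    rz=lambda a:Ro.from_euler('z',a).as_matrix(); ry=lambda a:Ro.from_euler('y',a).as_matrix()
    R=rz(S[0]*q[0]); P=np.array([0,0,H])+R@[d0,d1,0]
    R=R@ry(q[1]); P=P+R@[0,0,L1]
    R=R@rz(S[2]*q[2])@ry(q[3]); P=P+R@[0,d2,L2]
    R=R@rz(S[4]*q[4])@ry(q[5]); P=P+R@[0,d3,L3]
    R=R@rz(S[6]*q[6]+c)
    return P,R
data=[([-1.272,.6,-.003,1.6,.002,.943,-.08],[.266,.674,.218],[[-.93,.367,0],[.367,.93,-.002],[0,-.002,-1]]),
([-.2328,.1296,.0511,2.0895,-.0071,.9225,1.492],[.4403,.0257,.3189],[[-.995,-.099,0],[-.099,.995,-.001],[0,-.001,-1]]),
([-0.1867,0.2428,-0.0052,2.3941,0.2506,0.2507,1.2478],[.4632,.0111,.1973],[[-.9593,-.0983,.2648],[-.1047,.9945,-.01],[-.2623,-.0374,-.9643]])]
E
python3 - <<'E'
from kin import *
import itertools
np.set_printoptions(precision=4,suppress=True)
best=[]
for s in itertools.product([1,-1],repeat=3):
  for c in [0,np.pi/2,-np.pi/2,np.pi]:
    S=[-1,1,s[0],1,s[1],1,s[2]]
    e=lambda p:np.concatenate([np.r_[(fk(q,p[:8],S,c)[0]-P)*5,(fk(q,p[:8],S,c)[1]-np.array(R)).ravel()] for q,P,R in data]+[np.array(p[4:])*.01])
    f=least_squares(e,[.304,.64,.45,.348,0,-.056,0,0]); best.append((f.cost,s,c,f.x))
best.sort(key=lambda t:t[0])
for b in best[:3]: print(b)
E
```

```text
(np.float64(1.931931468124279e-06), (-1, -1, -1), 1.5707963267948966, array([ 0.2761,  0.6426,  0.4375,  0.3308,  0.0062,  0.0071, -0.068 ,
        0.0039]))
(np.float64(0.013796711735233292), (1, -1, -1), 1.5707963267948966, array([-0.2326,  0.2994, -0.1662, -0.1186,  0.6837, -3.2388,  2.2356,
        0.9449]))
(np.float64(0.24799268249163117), (-1, 1, -1), 1.5707963267948966, array([ 0.0518,  0.5621,  0.5624, -0.0392, -0.0495,  0.6482, -1.1876,
        0.4826]))
```

```bash
cat >> kin.py <<'E'
PP=[ 0.2761,0.6426,0.4375,0.3308,0.0062,0.0071,-0.068,0.0039]
def Rs(yaw,pitch): # nose up positive, deg
    return Ro.from_euler('z',yaw,degrees=True).as_matrix()@Ro.from_euler('y',-pitch,degrees=True).as_matrix()
def Rt(phi):
    a=np.radians(phi);z=np.array([np.sin(a),0,-np.cos(a)]);y=np.array([0,1.,0]);return np.stack([np.cross(y,z),y,z],1)
G=np.array([-.086,0,.110])
def tool(org,yaw,pitch,phi):
    R=Rs(yaw,pitch);T=R@Rt(phi); return np.array(org)+R@G+T[:,2]*.019,T
def ik(P,R,q0):
    e=lambda q:np.r_[(fk(q,PP)[0]-P)*10,(fk(q,PP)[1]-R).ravel()*2,(q-q0)*.003]
    f=least_squares(e,np.clip(q0,lo+.01,hi-.01),bounds=(lo,hi));p,Rr=fk(f.x,PP)
    return f.x,np.linalg.norm(p-P)*1e3,np.degrees(np.arccos(np.clip((np.trace(Rr.T@R)-1)/2,-1,1)))
E
cat > plan.py <<'E'
from kin import *
np.set_printoptions(precision=2,suppress=True)
q0=np.array(data[1][0])
ty=np.radians(7.3);tx=lambda x,y=0:(.592+x*np.cos(ty)-y*np.sin(ty),.270+x*np.sin(ty)+y*np.cos(ty))
by=np.radians(-10.5)
bx=lambda x:(.554+x*np.cos(by),-.249+x*np.sin(by))
def lipped(x,z,pitch): # scoop pose with lip at box x, z
    c,s=np.cos(np.radians(pitch)),np.sin(np.radians(pitch)); return (*bx(x-.05*c),z-.05*s)
cases=[('pick',(.574,.029,0),6.2,0),('entryhi',(*tx(-.055),.1),7.3,0),('entry',(*tx(-.055),.004),7.3,0),('far',(*tx(.074),.004),7.3,0),
('far up15',(*tx(.065),.03),7.3,15),('lift20',(*tx(.03),.15),7.3,20),('lift mid',(.58,.03,.25),0,20),('box lvl',lipped(.0,.15,10),-10.5,10)]+[(f'box{p}',lipped(.02,.08,-p),-10.5,-p) for p in (20,35,45,55,65)]
for phi in (10,0,-10,-20):
    print('phi',phi);q=q0
    for n,o,y,p in cases:
        P,R=tool(o,y,p,phi);q,e1,e2=ik(P,R,q);print(n,P,q,round(e1,1),round(e2,1))
E
python3 plan.py
```

```text
phi 10
pick [0.49 0.02 0.09] [-0.11  0.5  -0.07  2.37  0.42  0.11  1.09] 0.0 0.0
entryhi [0.46 0.25 0.19] [-0.56  0.34 -0.15  2.21  0.32  0.47  0.72] 0.0 0.0
entry [0.46 0.25 0.1 ] [-0.7   0.52  0.03  2.29  0.39  0.2   0.65] 0.0 0.0
far [0.58 0.27 0.1 ] [-0.5   0.6  -0.09  2.03  0.35  0.38  0.81] 0.0 0.0
far up15 [0.55 0.27 0.1 ] [-0.3   0.58 -0.53  2.28  1.67  0.52 -0.58] 0.0 0.0
lift20 [0.51 0.26 0.21] [-0.31  0.34 -0.57  2.33  1.43  0.51 -0.41] 0.0 0.0
lift mid [0.47 0.03 0.31] [ 0.02 -0.   -0.31  2.4   0.56  0.28  0.77] 0.0 0.0
box lvl [ 0.41 -0.22  0.22] [ 0.95  0.21 -0.63  2.41  0.3   0.22  1.46] 0.0 0.0
box20 [ 0.48 -0.24  0.21] [ 0.72  0.47 -0.57  1.93  0.29  1.    1.39] 0.0 0.0
box35 [ 0.52 -0.24  0.23] [ 0.63  0.62 -0.53  1.66  0.28  1.39  1.39] 0.0 0.0
box45 [ 0.54 -0.25  0.24] [ 0.58  0.73 -0.51  1.48  0.27  1.63  1.4 ] 0.0 0.0
box55 [ 0.57 -0.25  0.24] [ 0.52  0.85 -0.47  1.3   0.26  1.86  1.41] 0.0 0.0
box65 [ 0.6  -0.26  0.24] [ 0.07  0.98  0.47  1.21 -0.1   1.86  1.93] 16.9 5.2
phi 0
pick [0.49 0.02 0.09] [-0.16  0.53  0.    2.25 -0.    0.36  1.52] 0.0 0.0
entryhi [0.
[... 2237 characters left out ...]

far up15 [0.54 0.26 0.1 ] [-0.52  0.64 -0.02  1.92 -0.04  0.66  1.2 ] 0.0 0.0
lift20 [0.5  0.26 0.2 ] [-0.59  0.43  0.02  1.98 -0.01  0.73  1.13] 0.0 0.0
lift mid [0.46 0.03 0.3 ] [-0.32  0.18  0.16  2.07 -0.04  0.89  1.43] 0.0 0.0
box lvl [ 0.4  -0.22  0.22] [ 0.18  0.38  0.24  2.09 -0.06  0.86  1.85] 0.0 0.0
box20 [ 0.47 -0.23  0.22] [ 0.16  0.72  0.25  1.64 -0.02  1.49  1.8 ] 0.0 0.0
box35 [ 0.51 -0.24  0.24] [0.16 0.87 0.25 1.4  0.01 1.83 1.81] 0.0 0.0
box45 [ 0.54 -0.25  0.25] [-0.03  1.02  0.64  1.36 -0.1   1.86  2.08] 24.3 7.0
box55 [ 0.57 -0.25  0.25] [-0.12  1.14  0.84  1.34 -0.1   1.86  2.26] 51.8 15.2
box65 [ 0.6  -0.26  0.25] [-0.23  1.38  1.17  1.31 -0.1   1.86  2.63] 73.6 22.2
```

```bash
cat > dl.py <<'E'
import sys
from h import *
from kin import *
np.set_printoptions(precision=4,suppress=True)
def delta(P,R,n=1):
    o=r.get_obs();R0=np.array(o['tool_rot']);v=np.degrees(Ro.from_matrix(R@R0.T).as_rotvec());dp=np.array(P)-o['position']
    print('shift',dp,'rot',v,'per row',n,np.r_[dp,v]/n,'joints',o['joints'],'F',o['wrist_force'],'t',o['clock'])
E
python3 - <<'E'
from dl import *
P,R=tool((.5742,.0293,0),6.2,0,0);print(P)
delta(P+[0,0,.1],R,4)
E
```

```text
[0.4887 0.02   0.091 ]
shift [ 0.0239  0.0083 -0.0081] rot [ 0.4031 15.4958  0.3089] per row 4 [ 0.006   0.0021 -0.002   0.1008  3.8739  0.0772] joints [-0.1875  0.2404 -0.0031  2.3908  0.2375  0.2528  1.2607] F [-0.0577  0.7817  0.3173] t 4.0
```

step_arm(series=[[1, 0.006, 0.002, -0.002, 0.1, 3.9, 0.08], [1, 0.006, 0.002, -0.002, 0.1, 3.9, 0.08], [1, 0.006, 0.002, -0.002, 0.1, 3.9, 0.08], [1, 0.006, 0.002, -0.002, 0.1, 3.8, 0.08], [1, 0, 0, 0, 0, 0, 0]])

```text
clock: 4.5
position: [0.4916, 0.0206, 0.1918]
tool_rot: [[-0.994, -0.108, 0.002], [-0.108, 0.994, 0.003], [-0.002, 0.002, -1.0]]
wrist_force: [-0.7, -0.3, -1.3]
width: 1.002
```

```bash
python3 - <<'E'
from dl import *
P,R=tool((.5742,.0293,0),6.2,0,0)
delta(P,R,3)
E
```

```text
shift [-0.0029 -0.0006 -0.1008] rot [-0.1564  0.1161  0.0051] per row 3 [-0.001  -0.0002 -0.0336 -0.0521  0.0387  0.0017] joints [-0.0493  0.3637 -0.1402  2.1467  0.0801  0.6335  1.434 ] F [-0.6895 -0.3304 -1.2804] t 4.5
```

step_arm(series=[[1, -0.001, 0, -0.034, 0, 0, 0], [1, -0.001, 0, -0.034, 0, 0, 0], [1, -0.001, 0, -0.033, 0, 0, 0], [1, 0, 0, 0, 0, 0, 0]])

```text
clock: 4.9
position: [0.4833, 0.0192, 0.0878]
tool_rot: [[-0.994, -0.108, -0.004], [-0.108, 0.994, -0.001], [0.004, -0.001, -1.0]]
wrist_force: [-0.2, -0.1, 1.1]
width: 0.999
```

step_arm(series=[[0, 0, 0, 0, 0, 0, 0], [0, 0, 0, 0, 0, 0, 0], [0, 0, 0, 0, 0, 0, 0], [0, 0, 0, 0, 0, 0, 0], [0, 0, 0, 0, 0, 0, 0]], grip_force=50)

```text
clock: 5.4
position: [0.4856, 0.0186, 0.0906]
tool_rot: [[-0.994, -0.107, 0.002], [-0.107, 0.994, -0.001], [-0.002, -0.002, -1.0]]
wrist_force: [0.7, 0.2, 0.3]
width: 0.621
```

```bash
python3 - <<'E'
from dl import *
o,im,d=snap('scene','s2');print(o['position'],o['width'],o['wrist_force'])
snap('wrist','w3')
E
```

```text
[0.4856 0.0186 0.0906] 0.6206864034174967 [0.7433 0.1594 0.3015]
```

View pics/s2.png

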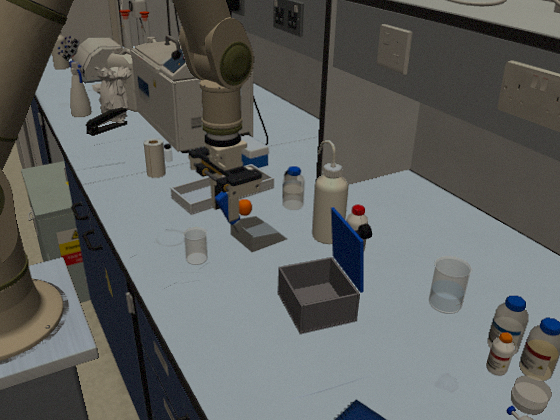

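View pics/w3.png

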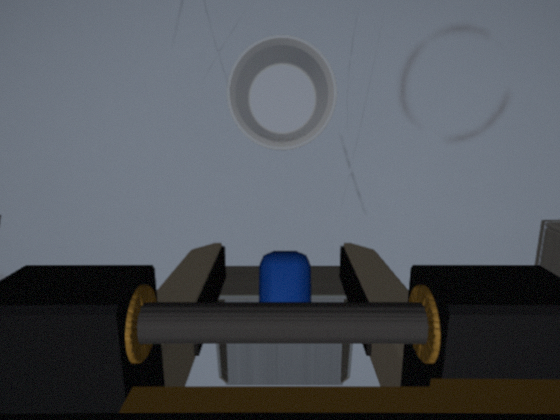

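The fingers straddle the blue handle at (286,277) and are still closing.

step_arm(series=[[0, 0, 0, 0, 0, 0, 0], [0, 0, 0, 0, 0, 0, 0], [0, 0, 0, 0, 0, 0, 0], [0, 0, 0, 0, 0, 0, 0], [0, 0, 0, 0, 0, 0, 0]])

```text
clock: 6.0
position: [0.4852, 0.0187, 0.0898]
tool_rot: [[-0.994, -0.107, 0.0], [-0.107, 0.994, -0.002], [-0.0, -0.002, -1.0]]
wrist_force: [-0.1, 0.1, 0.3]
width: 0.193
```

step_arm(series=[[0, 0, 0, 0, 0, 0, 0], [0, 0, 0, 0, 0, 0, 0], [0, 0, 0, 0, 0, 0, 0]])

```text
clock: 6.3
position: [0.4852, 0.0187, 0.0898]
tool_rot: [[-0.994, -0.107, 0.001], [-0.107, 0.994, -0.001], [-0.0, -0.002, -1.0]]
wrist_force: [-0.2, 0.8, -0.0]
width: 0.19
```

step_arm(series=[[0, 0, 0, 0.02, 0, 0, 0], [0, 0, 0, 0.035, 0, 0, 0], [0, -0.01, 0.02, 0.025, 0, 0, 0], [0, -0.01, 0.03, 0, 0, 0, 0], [0, 0, 0, 0, 0, 0, 0]])

```text
clock: 6.8
position: [0.4644, 0.0717, 0.1706]
tool_rot: [[-0.994, -0.111, 0.002], [-0.111, 0.994, -0.0], [-0.002, -0.0, -1.0]]
wrist_force: [-0.1, 0.2, -1.3]
width: 0.191
```

```bash
python3 - <<'E'
from dl import *
o,im,d=snap('scene','s3');print(o['position'],o['tool_rot'],o['width'],o['wrist_force'])
o,im,d=snap('top','t3');X=cloud('top',d)
for c in('top','scene'):
    if c=='scene': pass
    for q in ['scoop_grip','scoop_lip','scoop']:
        for s in r.spot_point(q,c)[:1]:
            print(c,q,s, ray(c,s['uv'],.08))
# floor plane of pan
Z=X[...,2];m=(Z>.06)&(Z<.1)&(X[...,0]>.5)&(X[...,0]<.63)&(X[...,1]>-.0)&(X[...,1]<.15)
p=X[m];c=p.mean(0);print(len(p),c,np.linalg.svd(p-c,full_matrices=False)[2][2]);
for f in ['t3']:
    im=cv2.imread(f'pics/{f}.png')
    cv2.imwrite('pics/t3c.png',cv2.resize(im[120:300,120:330],None,fx=3,fy=3,interpolation=cv2.INTER_CUBIC))
E
```

```text
[0.4644 0.0717 0.1706] [[-0.9938 -0.1107  0.0018]
 [-0.1107  0.9938 -0.    ]
 [-0.0018 -0.0002 -1.    ]] 0.19148512955777117 [-0.0931  0.1603 -1.2657]
top scoop_lip {'uv': [245.6, 210.2], 'p': 0.89} [0.6055 0.0849 0.08  ]
top scoop {'uv': [248.5, 232.6], 'p': 0.77} [0.5577 0.0792 0.08  ]
scene scoop_grip {'uv': [207.5, 166.8], 'p': 0.91} [0.5577 0.2793 0.08  ]
scene scoop_lip {'uv': [260.7, 195.6], 'p': 0.97} [0.6058 0.0723 0.08  ]
scene scoop {'uv': [241.2, 197.3], 'p': 0.6} [0.5611 0.0861 0.08  ]
1486 [0.5663 0.0802 0.0823] [ 0.0017 -0.006   1.    ]
```

View pics/t3c.png

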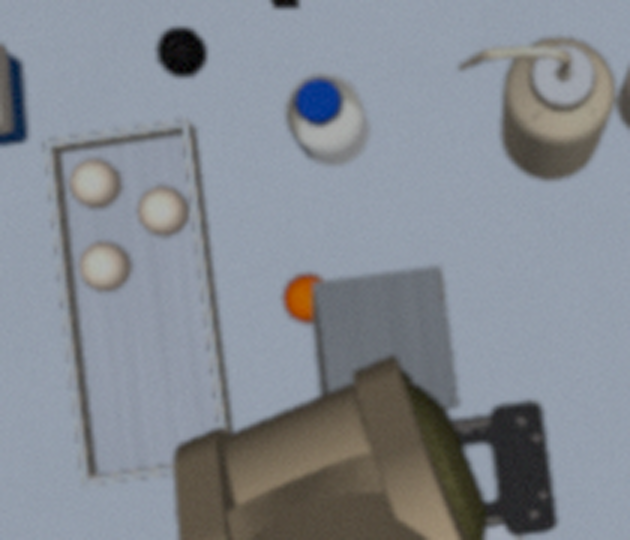

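View pics/s3.png

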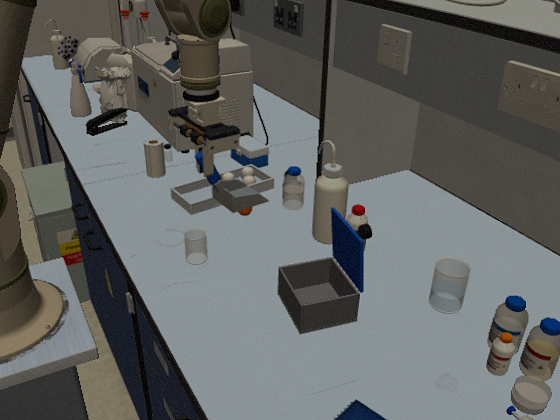

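```bash
python3 - <<'E'
from dl import *
d=np.load('pics/t3_d.npy');X=cloud('top',d);Z=X[...,2]
c=[ray('top',uv,.033) for uv in [(150.3,278.5),(137.6,169.1),(184.2,162.4),(197.9,273.9)]]
c=np.array(c);print('tray',c.mean(0),[np.degrees(np.arctan2(*(c[j]-c[i])[1::-1])) for i,j in((0,1),(3,2))],np.linalg.norm(c[1]-c[0]),np.linalg.norm(c[2]-c[1]))
e=[ray('top',uv,.0825) for uv in [(225.3,214.3),(266.7,209)]]
print('lip corners',e, (e[0]+e[1])/2,np.linalg.norm(e[1]-e[0]))
# depth: pan region
m=(Z>.07)&(Z<.125)&(X[...,0]>.545)&(X[...,0]<.63)&(X[...,1]>0)&(X[...,1]<.15)
p=X[m];rc=cv2.minAreaRect(p[:,:2].astype(np.float32));print(rc,cv2.boxPoints(rc))
# tray side walls lines from first depth with rim band
X0=cloud('top',np.load('pics/top0_d.npy'));Z0=X0[...,2]
reg=np.zeros(Z0.shape,bool);reg[155:285,130:205]=1
m=reg&(Z0>.026)&(Z0<.036);p=X0[m][:,:2]
t=np.radians(7.3);loc=(p-[.592,.27])@np.array([[np.cos(t),-np.sin(t)],[np.sin(t),np.cos(t)]])
for side in (1,-1):
    q=loc[(side*loc[:,1]>.045)&(abs(loc[:,0])<.12)];a,b=np.polyfit(q[:,0],q[:,1],1);print('side',side,len(q),np.degrees(a),b,q[:,1].min(),q[:,1].max())
for side in (1,-1):
    q=loc[(side*loc[:,0]>.118)&(abs(loc[:,1])<.045)];print('end',side,len(q),q[:,0].mean(),q[:,0].min(),q[:,0].max())
E
```

```text
tray [0.5911 0.2642 0.033 ] [np.float64(7.540353909694998), np.float64(7.256335339489728)] 0.24858286162160453 0.10755961744550285
lip corners [array([0.5972, 0.1278, 0.0825]), array([0.607 , 0.04  , 0.0825])] [0.6021 0.0839 0.0825] 0.0884379644521446
((0.5727804899215698, 0.0825747475028038), (0.06443125754594803, 0.0904385969042778), 6.572854518890381) [[0.5356 0.1238]
 [0.546  0.034 ]
 [0.61   0.0413]
 [0.5996 0.1312]]
side 1 301 0.09906472871566967 0.05235309312572015 0.04920860689863324 0.05642515053862983
side -1 283 0.1256093672379377 -0.05334900100724355 -0.056424874601798417 -0.04537680130383238
end 1 108 0.12783031170367443 0.12484830787915217 0.13159017110204485
end -1 107 -0.1274706188551877 -0.13092902713954235 -0.12422439625950923
```

```bash
python3 - <<'E'
from dl import *
im=cv2.imread('pics/t3.png');k=6
u0,v0=130,155;a=cv2.resize(im[v0:v0+130,u0:u0+130],None,fx=k,fy=k,interpolation=cv2.INTER_NEAREST)[:600]
def draw(P,col):
    q=(proj('top',P)-[u0-.5,v0-.5])*k
    cv2.polylines(a,[q.astype(np.int32).reshape(-1,1,2)],True,col,1)
t=np.radians(7.4);R=np.array([[np.cos(t),-np.sin(t),0],[np.sin(t),np.cos(t),0],[0,0,1]])
for hx,hy,z,c in((130,55,33,(0,0,255)),(126,51,33,(0,255,0)),(126,51,4,(255,0,0))):
    draw((np.array([[hx,hy,z],[-hx,hy,z],[-hx,-hy,z],[hx,-hy,z]])/1000)@R.T+[.5925,.2695,0],(c))
t=np.radians(6.5);R=np.array([[np.cos(t),-np.sin(t),0],[np.sin(t),np.cos(t),0],[0,0,1]])
draw((np.array([[50,46,0],[-50,46,0],[-50,-46,0],[50,-46,0]])/1000)@R.T+[.555,.0805,.081],(0,0,255))
cv2.imwrite('pics/ov.png',a)
E
```

```text
(no output)
```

View pics/ov.png

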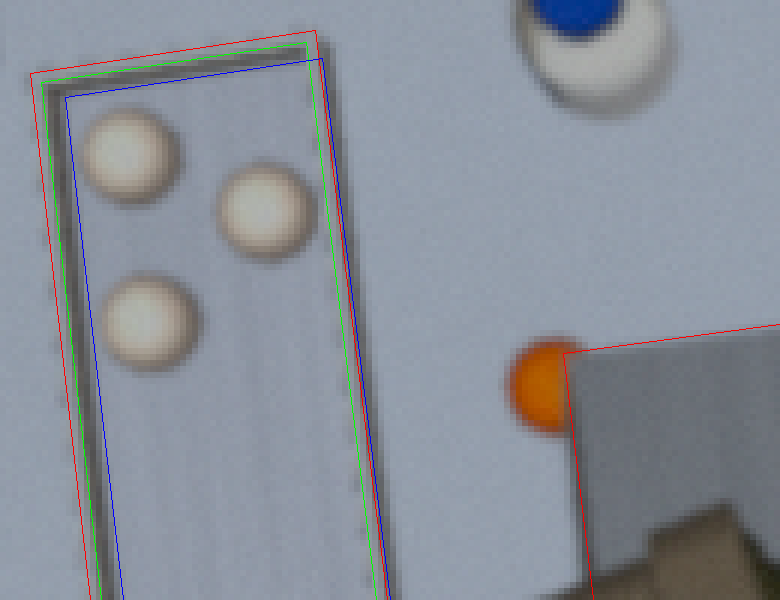

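step_arm(series=[[0, -0.002, 0.036, 0, 0, 0, 0.2], [0, -0.003, 0.036, 0, 0, 0, 0.2], [0, -0.003, 0.036, 0, 0, 0, 0.2], [0, -0.003, 0.036, 0, 0, 0, 0.2], [0, -0.002, 0.034, 0, 0, 0, 0.2]])

```text
clock: 7.7
position: [0.4521, 0.2478, 0.1696]
tool_rot: [[-0.992, -0.124, 0.0], [-0.124, 0.992, -0.002], [-0.0, -0.002, -1.0]]
wrist_force: [0.9, 1.4, -1.9]
width: 0.19
```

step_arm(series=[[0, 0, 0, -0.01, 0, 0, 0], [0, 0, 0, -0.01, 0, 0, 0], [0, 0, 0, 0, 0, 0, 0]])

```text
clock: 8.0
position: [0.4516, 0.2448, 0.1482]
tool_rot: [[-0.992, -0.123, -0.002], [-0.123, 0.992, -0.004], [0.002, -0.004, -1.0]]
wrist_force: [0.1, -0.3, -2.8]
width: 0.196
```

```bash
cat > see.py <<'E'
from dl import *
import sys
n=sys.argv[1]
o,im,d=snap('top',n);X=cloud('top',d);Z=X[...,2]
print(o['position'],np.degrees(np.arctan2(-o['tool_rot'][0,1],o['tool_rot'][1,1])),o['joints'],o['wrist_force'],o['clock'])
t=np.radians(7.4);c=np.array([.5925,.2695])
p=X[...,:2]-c;xl=p[...,0]*np.cos(t)+p[...,1]*np.sin(t);yl=-p[...,0]*np.sin(t)+p[...,1]*np.cos(t)
np.savez('pics/loc.npz',xl=xl,yl=yl,Z=Z)
k=4;u0,v0=115,145
cv2.imwrite(f'pics/{n}c.png',cv2.resize(im[v0:v0+145,u0:u0+140,::-1],None,fx=k,fy=k,interpolation=cv2.INTER_CUBIC))
E
python3 see.py t4
```

```text
[0.4516 0.2448 0.1482] 7.066623384038848 [-0.5123  0.4541 -0.1324  2.1386  0.1132  0.559   0.9663] [ 0.1326 -0.2883 -2.7969] 8.0
```

View pics/t4c.png

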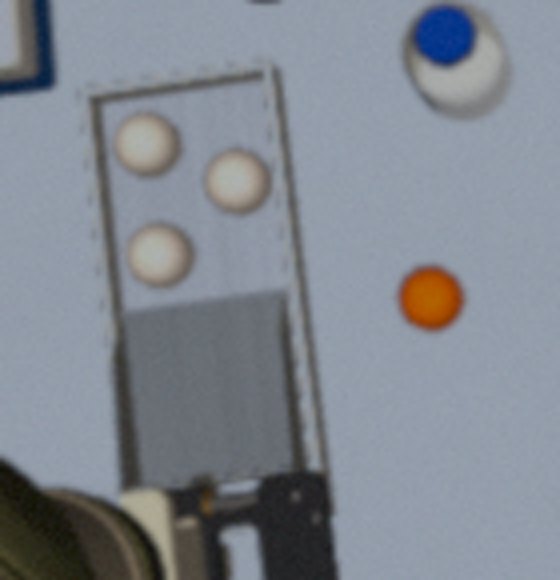

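```bash
cat > m.py <<'E'
from dl import *
f=np.load('pics/loc.npz');xl,yl,Z=f['xl'],f['yl'],f['Z']
def scoop(zlo,zhi,xmin):
    m=(Z>zlo)&(Z<zhi)&(xl>xmin)&(xl<.1)&(abs(yl)<.08)
    P=np.stack([xl[m],yl[m]],1).astype(np.float32)
    rc=cv2.minAreaRect(P);print(len(P),rc);print(cv2.boxPoints(rc),'zmed',np.median(Z[m]))
    for a in(-.04,-.03,-.02,-.01,0):
        q=P[abs(P[:,0]-a)<.004]
        if len(q): print(a,q[:,1].min(),q[:,1].max())
E
python3 -c "
from m import *
scoop(.05,.12,-.06)"
```

```text
1180 ((-0.031291306018829346, -0.0065636783838272095), (0.05733904615044594, 0.09371130913496017), 0.028539558872580528)
[[-0.06    0.0403]
 [-0.0599 -0.0534]
 [-0.0026 -0.0534]
 [-0.0026  0.0403]] zmed 0.05997691987506548
-0.04 -0.053414922 0.03826947
-0.03 -0.053397205 0.038105138
-0.02 -0.053237822 0.03932303
-0.01 -0.05329377 0.039499898
0 -0.04871614 0.038417697
```

step_arm(series=[[0, 0, 0.006, 0, 0.2, 0, 0.3], [0, 0, 0, 0, 0, 0, 0]])

```text
clock: 8.25
position: [0.4527, 0.2528, 0.1502]
tool_rot: [[-0.992, -0.129, 0.001], [-0.129, 0.992, 0.003], [-0.002, 0.003, -1.0]]
wrist_force: [0.3, 0.1, -1.4]
width: 0.194
```

step_arm(series=[[0, 0, 0, -0.015, 0, 0, 0], [0, 0, 0, 0, 0, 0, 0]])

```text
clock: 8.45
position: [0.4519, 0.252, 0.1342]
tool_rot: [[-0.992, -0.129, -0.0], [-0.129, 0.992, 0.001], [0.0, 0.001, -1.0]]
wrist_force: [-0.4, 0.1, -1.0]
width: 0.195
```

```bash
python3 see.py t5; python3 -c "
from m import *
scoop(.038,.12,-.06)"
```

```text
[0.4519 0.252  0.1342] 7.407815056802831 [-0.5227  0.4787 -0.1316  2.1448  0.1186  0.5244  0.9577] [-0.3696  0.0517 -1.0446] 8.45
1497 ((0.01997501403093338, 0.0011920742690563202), (0.15979783236980438, 0.09240967035293579), 0.13165201246738434)
[[-0.06    0.0472]
 [-0.0598 -0.0452]
 [ 0.1    -0.0448]
 [ 0.0998  0.0476]] zmed 0.045472645041008786
-0.04 -0.045105685 0.04661521
-0.03 -0.045014065 0.046725348
-0.02 -0.045088097 0.046635147
-0.01 -0.04453128 0.047201965
0 -0.04393746 0.046116605
```

step_arm(series=[[0, 0.0004, -0.0028, -0.008, 0, 0, 0], [0, 0, 0, -0.012, 0, 0, 0], [0, 0, 0, -0.01, 0, 0, 0], [0, 0, 0, 0, 0, 0, 0]])

```text
clock: 8.9
position: [0.4519, 0.2493, 0.1033]
tool_rot: [[-0.992, -0.13, -0.002], [-0.13, 0.992, 0.001], [0.001, 0.001, -1.0]]
wrist_force: [-0.3, 0.2, -0.5]
width: 0.191
```

step_arm(series=[[0, 0, 0, -0.004, 0, 0, 0], [0, 0, 0, 0, 0, 0, 0]])

```text
clock: 9.1
position: [0.4525, 0.2498, 0.1004]
tool_rot: [[-0.992, -0.13, 0.0], [-0.13, 0.992, 0.002], [-0.0, 0.002, -1.0]]
wrist_force: [-0.7, -0.1, -1.7]
width: 0.186
```

step_arm(series=[[0, 0, 0, -0.003, 0, 0, 0], [0, 0, 0, 0, 0, 0, 0]])

```text
clock: 9.3
position: [0.4526, 0.2498, 0.0977]
tool_rot: [[-0.992, -0.129, 0.001], [-0.129, 0.992, 0.002], [-0.001, 0.002, -1.0]]
wrist_force: [0.2, -0.5, -0.9]
width: 0.191
```

```bash
python3 see.py t6
```

```text
[0.4526 0.2498 0.0977] 7.437370961071094 [-0.5317  0.5374 -0.1152  2.1739  0.1373  0.4351  0.9453] [ 0.1888 -0.4688 -0.9181] 9.3
```

View pics/t6c.png

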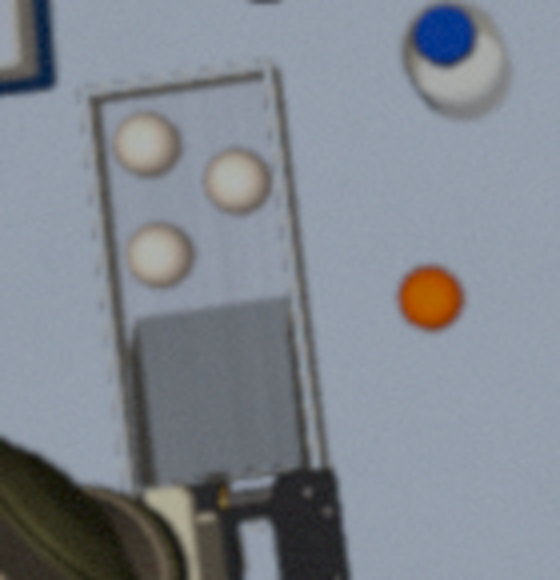

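step_arm(series=[[0, 0, 0, 0, -0.2, 1.5, 0], [0, 0, 0, 0, 0, 0, 0]])

```text
clock: 9.55
position: [0.4533, 0.25, 0.098]
tool_rot: [[-0.991, -0.129, -0.025], [-0.129, 0.992, -0.001], [0.025, 0.002, -1.0]]
wrist_force: [0.1, -0.4, -1.6]
width: 0.19
```

step_arm(series=[[0, 0, 0, -0.0015, 0, 0, 0], [0, 0, 0, 0, 0, 0, 0]])

```text
clock: 9.75
position: [0.4528, 0.2501, 0.0967]
tool_rot: [[-0.991, -0.13, -0.024], [-0.13, 0.992, -0.001], [0.024, 0.002, -1.0]]
wrist_force: [-0.6, 0.8, 2.9]
width: 0.188
```

step_arm(series=[[0, 0.005, 0.00065, 0, 0, 0, 0], [0, 0.005, 0.00065, 0, 0, 0, 0], [0, 0.005, 0.00065, 0, 0, 0, 0], [0, 0.005, 0.00065, 0, 0, 0, 0], [0, 0.005, 0.00065, 0, 0, 0, 0]])

```text
clock: 10.25
position: [0.4773, 0.2533, 0.0968]
tool_rot: [[-0.991, -0.13, -0.025], [-0.13, 0.992, -0.001], [0.025, 0.002, -1.0]]
wrist_force: [-4.1, 0.6, 6.9]
width: 0.195
```

```bash
python3 see.py t7
```

```text
[0.4773 0.2533 0.0968] 7.470433796225918 [-0.4897  0.5655 -0.1363  2.1034  0.1242  0.5019  0.9857] [-4.051   0.6487  6.9108] 10.25
```

View pics/t7c.png

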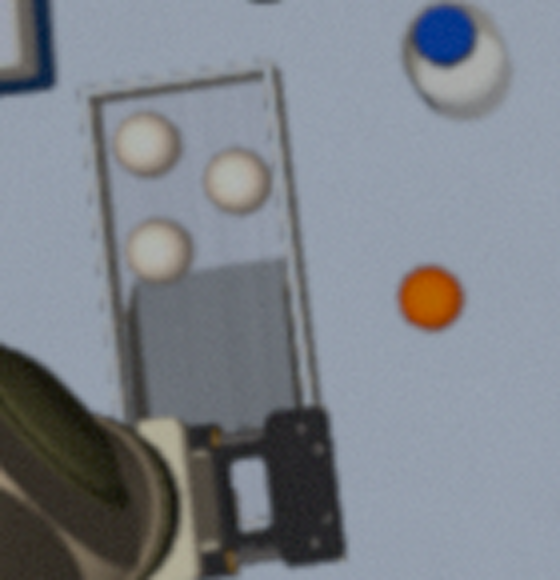

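The lip touches the nearest cylinder at (158,252). I'll keep pushing.

step_arm(series=[[0, 0.005, 0.00065, 0, 0, 0, 0], [0, 0.005, 0.00065, 0, 0, 0, 0], [0, 0.005, 0.00065, 0, 0, 0, 0], [0, 0.005, 0.00065, 0, 0, 0, 0], [0, 0.005, 0.00065, 0, 0, 0, 0]])

```text
clock: 10.8
position: [0.5022, 0.2566, 0.0968]
tool_rot: [[-0.991, -0.13, -0.025], [-0.13, 0.992, -0.001], [0.025, 0.002, -1.0]]
wrist_force: [-5.3, -0.0, 8.2]
width: 0.193
```

step_arm(series=[[0, 0.005, 0.00065, 0, 0, 0, 0], [0, 0.005, 0.00065, 0, 0, 0, 0], [0, 0.005, 0.00065, 0, 0, 0, 0], [0, 0.005, 0.00065, 0, 0, 0, 0], [0, 0.005, 0.00065, 0, 0, 0, 0]])

```text
clock: 11.3
position: [0.527, 0.2598, 0.0969]
tool_rot: [[-0.991, -0.13, -0.026], [-0.13, 0.991, -0.002], [0.026, 0.002, -1.0]]
wrist_force: [-4.1, 0.4, 7.6]
width: 0.191
```

```bash
python3 see.py t8
```

```text
[0.527  0.2598 0.0969] 7.475788661060794 [-0.4526  0.606  -0.14    1.9957  0.1242  0.5706  1.027 ] [-4.1047  0.4444  7.612 ] 11.3
```

View pics/t8c.png

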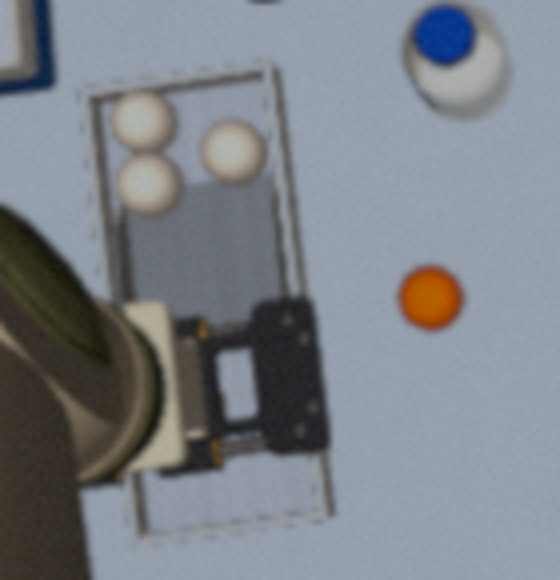

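The two left cylinders are now stacked against the far wall at (144,120) and (150,185), and the third is at (233,152). The lip should wedge under them next.

step_arm(series=[[0, 0.004, 0.0005, 0, 0, 0, 0], [0, 0.004, 0.0005, 0, 0, 0, 0], [0, 0.004, 0.0005, 0, 0, 0, 0], [0, 0.004, 0.0005, 0, 0, 0, 0], [0, 0.004, 0.0005, 0, 0, 0, 0]])

```text
clock: 11.85
position: [0.547, 0.2624, 0.0969]
tool_rot: [[-0.991, -0.13, -0.026], [-0.13, 0.991, -0.002], [0.026, 0.002, -1.0]]
wrist_force: [-4.5, 0.4, 8.0]
width: 0.193
```

```bash
python3 see.py t9
```

```text
[0.547  0.2624 0.0969] 7.4795668862198275 [-0.4398  0.623  -0.1409  1.9516  0.1241  0.598   1.0424] [-4.4725  0.3965  8.0111] 11.85
```

View pics/t9c.png

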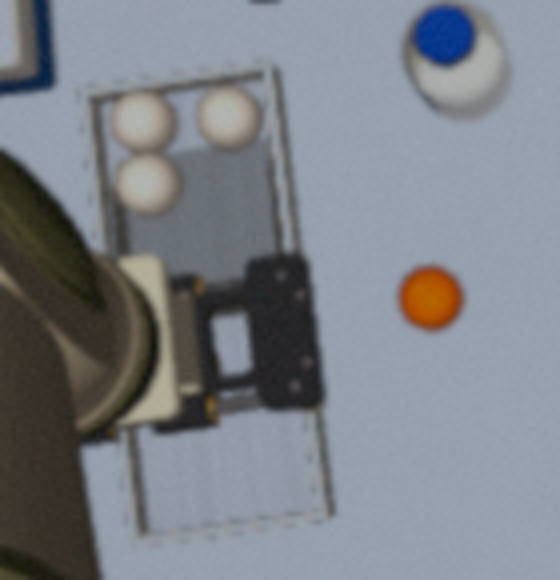

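step_arm(series=[[0, 0.004, 0.0005, 0, 0, 0, 0], [0, 0.004, 0.0005, 0, 0, 0, 0], [0, 0.004, 0.0005, 0, 0, 0, 0], [0, 0.004, 0.0005, 0, 0, 0, 0], [0, 0.004, 0.0005, 0, 0, 0, 0]])

```text
clock: 12.4
position: [0.5666, 0.2649, 0.097]
tool_rot: [[-0.991, -0.13, -0.026], [-0.13, 0.991, -0.002], [0.026, 0.002, -1.0]]
wrist_force: [-6.7, 0.1, 9.4]
width: 0.194
```

step_arm(series=[[0, 0.004, 0.0005, 0, 0, 0, 0], [0, 0.002, 0.0003, 0, 0, 0, 0], [0, 0.002, 0.0003, 0, 0, 0, 0]])

```text
clock: 12.7
position: [0.5746, 0.266, 0.097]
tool_rot: [[-0.991, -0.13, -0.026], [-0.13, 0.991, -0.002], [0.026, 0.002, -1.0]]
wrist_force: [-5.8, 0.0, 9.8]
width: 0.194
```

```bash
python3 see.py t10; python3 -c "
from h import *
snap('scene','s10');im=cv2.imread('pics/s10.png');cv2.imwrite('pics/s10c.png',cv2.resize(im[130:250,150:310],None,fx=4,fy=4,interpolation=cv2.INTER_CUBIC))"
```

```text
[0.5746 0.266  0.097 ] 7.480660122091339 [-0.4238  0.6475 -0.1419  1.8889  0.1236  0.6373  1.0628] [-5.7958  0.0466  9.7873] 12.7
```

View pics/t10c.png

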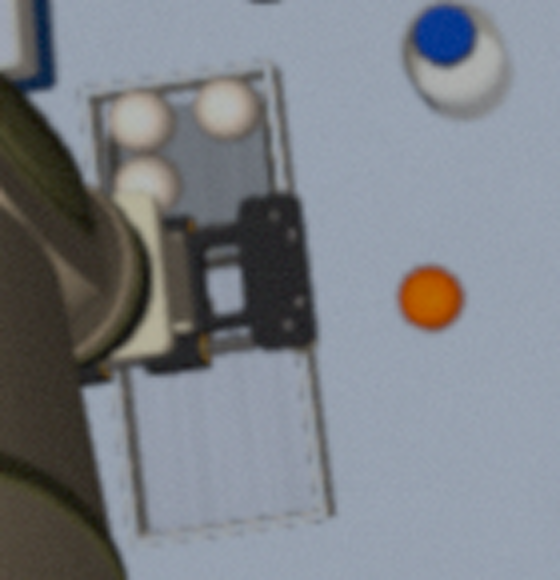

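View pics/s10c.png

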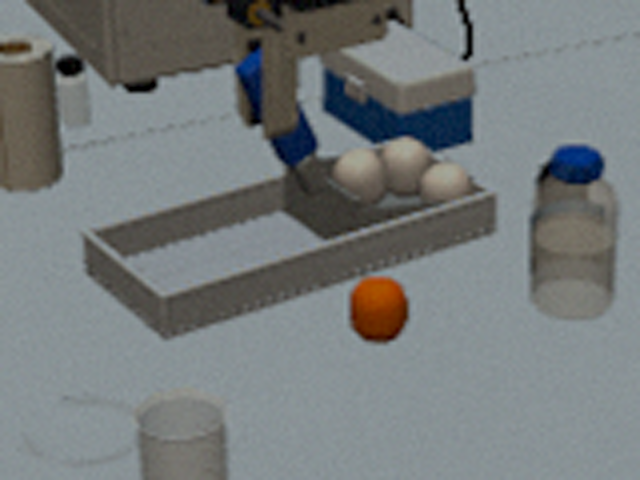

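The pieces sit on the pan at (140,120), (226,108) and (150,185), and the lip is about 6 mm from the far wall. Now a slow nose-up tilt.

step_arm(series=[[0, 0.002, 0.0003, 0, 0, 0, 0], [0, -0.003, -0.0004, 0.0005, 0.26, -1.98, 0], [0, -0.003, -0.0004, 0.0005, 0.26, -1.98, 0], [0, -0.003, -0.0004, 0.0005, 0.26, -1.98, 0], [0, -0.003, -0.0004, 0.0005, 0.26, -1.98, 0]])

```text
clock: 13.3
position: [0.565, 0.2639, 0.0978]
tool_rot: [[-0.985, -0.129, 0.113], [-0.128, 0.992, 0.016], [-0.114, 0.001, -0.993]]
wrist_force: [0.6, 0.5, -2.7]
width: 0.186
```

step_arm(series=[[0, -0.003, -0.0004, 0.001, 0.26, -1.98, 0], [0, -0.003, -0.0004, 0.001, 0.26, -1.98, 0], [0, 0, 0, 0, 0, 0, 0]])

```text
clock: 13.6
position: [0.5576, 0.2633, 0.0998]
tool_rot: [[-0.975, -0.131, 0.179], [-0.129, 0.991, 0.024], [-0.181, 0.001, -0.984]]
wrist_force: [-0.4, 0.6, -3.6]
width: 0.191
```

```bash
python3 see.py t11; python3 -c "
from h import *
snap('scene','s11');im=cv2.imread('pics/s11.png');cv2.imwrite('pics/s11c.png',cv2.resize(im[130:250,150:310],None,fx=4,fy=4,interpolation=cv2.INTER_CUBIC))"
```

```text
[0.5576 0.2633 0.0998] 7.5327481131605865 [-0.5816  0.5757  0.0083  2.0888  0.2326  0.3203  0.9121] [-0.4144  0.6114 -3.5586] 13.6
```

View pics/t11c.png

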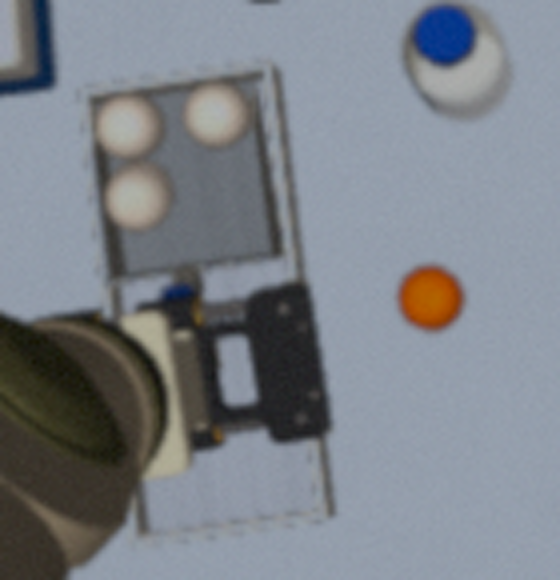

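View pics/s11c.png

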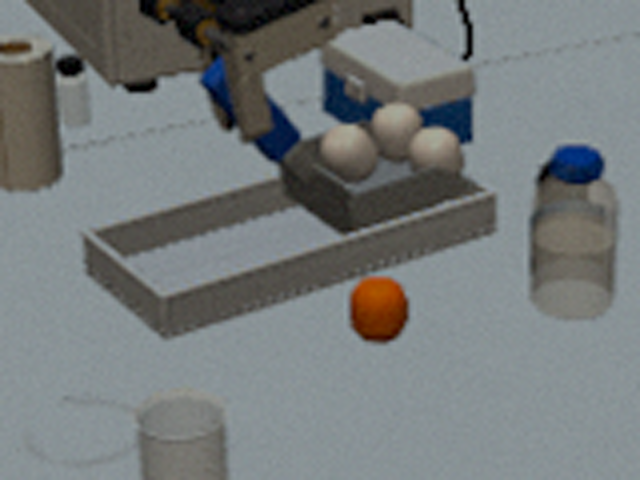

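All three cylinders are in the pan, tilted about 10°. I'll raise gently and tilt a bit more.

step_arm(series=[[0, -0.001, 0, 0.004, 0.13, -1, 0], [0, -0.001, 0, 0.008, 0.13, -1, 0], [0, -0.001, 0, 0.012, 0.13, -1, 0], [0, -0.001, 0, 0.014, 0.13, -1, 0], [0, -0.001, 0, 0.014, 0, 0, 0]])

```text
clock: 14.2
position: [0.5541, 0.2636, 0.1538]
tool_rot: [[-0.959, -0.13, 0.25], [-0.126, 0.991, 0.035], [-0.253, 0.002, -0.968]]
wrist_force: [-0.2, 1.3, -3.4]
width: 0.192
```

step_arm(series=[[0, -0.002, 0, 0.015, 0.13, -1, 0], [0, -0.003, 0, 0.015, 0.13, -1, 0], [0, -0.003, 0, 0.012, 0.13, -1, 0], [0, -0.002, 0, 0.006, 0, 0, 0], [0, 0, 0, 0, 0, 0, 0]])

```text
clock: 14.7
position: [0.5443, 0.264, 0.2014]
tool_rot: [[-0.945, -0.131, 0.3], [-0.124, 0.991, 0.042], [-0.303, 0.002, -0.953]]
wrist_force: [-0.6, 0.8, -3.6]
width: 0.191
```

```bash
python3 see.py t12; python3 -c "
from h import *
snap('scene','s12');im=cv2.imread('pics/s12.png');cv2.imwrite('pics/s12c.png',cv2.resize(im[100:250,150:310],None,fx=4,fy=4,interpolation=cv2.INTER_CUBIC))"
```

```text
[0.5443 0.264  0.2014] 7.511286020558348 [-0.7056  0.3892  0.1078  2.13    0.2789  0.3619  0.8418] [-0.6388  0.8479 -3.6257] 14.7
```

View pics/t12c.png

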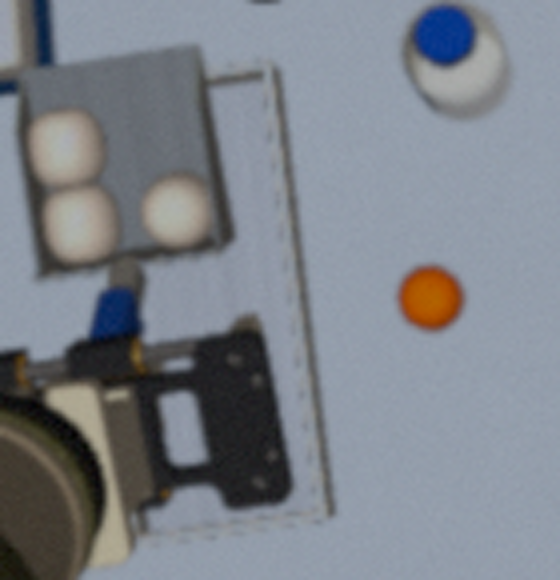

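View pics/s12c.png

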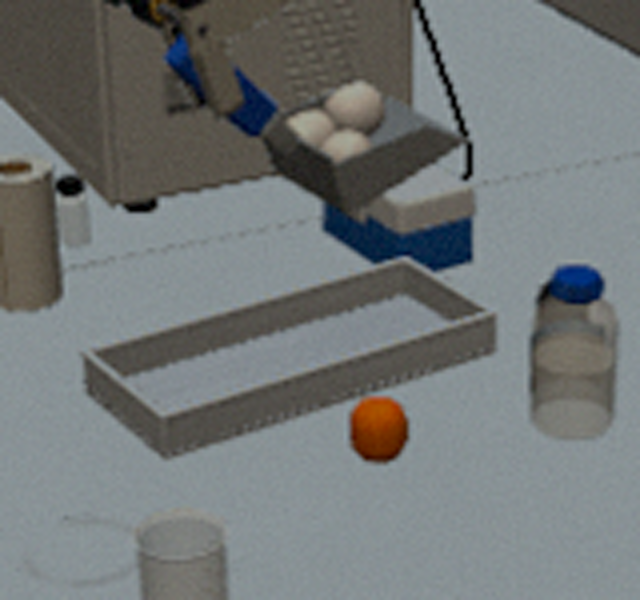

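```bash
sed -i 's/^G=.*/G=np.array([-.090,0,.1088])/' kin.py; cat > pour.py <<'E'
from dl import *
by=np.radians(-10.5)
def lipped(x,z,pitch,yl=0):
    c,s=np.cos(np.radians(pitch)),np.sin(np.radians(pitch)); xx=x-.05*c
    return (.555+xx*np.cos(by)-yl*np.sin(by),-.249+xx*np.sin(by)+yl*np.cos(by),z-.05*s)
E
python3 - <<'E'
from pour import *
q=r.get_obs()['joints']
def go(n,P,R):
    global q
    q,e,f=ik(P,R,q);print(n,np.round(P,3),np.round(q,2),round(e,1),round(f,1))
for n,P,yaw in [('wp1',(.47,.22,.24),6),('wp2',(.44,0,.28),0),('wp2b',(.41,-.15,.28),-8)]:
    go(n,np.array(P),Rs(yaw,17.5)@Rt(0))
for x,z,p in [(-.01,.15,15),(-.01,.13,0),(-.005,.1,-15),(-.005,.085,-30),(0,.085,-40),(0,.085,-46)]:
    P,R=tool(lipped(x,z,p),-10.5,p,0);go((x,z,p),P,R)
E
```

```text
wp1 [0.47 0.22 0.24] [-0.76  0.24  0.14  2.25  0.3   0.41  0.78] 0.0 0.0
wp2 [0.44 0.   0.28] [-0.42  0.06  0.27  2.34  0.07  0.44  1.36] 0.0 0.0
wp2b [ 0.41 -0.15  0.28] [-0.1   0.07  0.38  2.34 -0.15  0.44  1.82] 0.0 0.0
(-0.01, 0.15, 15) [ 0.389 -0.218  0.201] [ 0.34  0.23  0.12  2.41 -0.37  0.26  2.18] 0.0 0.0
(-0.01, 0.13, 0) [ 0.408 -0.222  0.22 ] [ 0.17  0.31  0.27  2.18 -0.13  0.67  1.91] 0.0 0.0
(-0.005, 0.1, -15) [ 0.44  -0.228  0.223] [ 0.14  0.46  0.28  1.95 -0.08  1.01  1.85] 0.0 0.0
(-0.005, 0.085, -30) [ 0.475 -0.234  0.233] [ 0.13  0.62  0.29  1.71 -0.05  1.35  1.83] 0.0 0.0
(0, 0.085, -40) [ 0.506 -0.24   0.244] [ 0.14  0.73  0.28  1.53 -0.04  1.58  1.82] 0.0 0.0
(0, 0.085, -46) [ 0.523 -0.243  0.248] [ 0.14  0.8   0.28  1.43 -0.03  1.72  1.82] 0.0 0.0
```

step_arm(series=[[0, -0.008, -0.004, 0.005, 0, 0, -0.3], [0, -0.016, -0.009, 0.009, 0, 0, -0.3], [0, -0.02, -0.012, 0.01, 0, 0, -0.3], [0, -0.02, -0.015, 0.01, 0, 0, -0.3], [0, -0.012, -0.015, 0.006, 0, 0, -0.5]])

```text
clock: 15.3
position: [0.4668, 0.2074, 0.2404]
tool_rot: [[-0.949, -0.1, 0.299], [-0.095, 0.995, 0.031], [-0.301, 0.001, -0.954]]
wrist_force: [0.5, 0.6, -3.4]
width: 0.192
```

step_arm(series=[[0, -0.006, -0.025, 0.006, 0, 0, -0.8], [0, -0.004, -0.03, 0.006, 0, 0, -0.8], [0, -0.004, -0.03, 0.006, 0, 0, -0.8], [0, -0.004, -0.03, 0.006, 0, 0, -0.8], [0, -0.004, -0.03, 0.006, 0, 0, -0.8]])

```text
clock: 15.8
position: [0.4456, 0.062, 0.2702]
tool_rot: [[-0.953, -0.03, 0.301], [-0.028, 1.0, 0.01], [-0.301, 0.002, -0.954]]
wrist_force: [1.0, -0.2, -4.3]
width: 0.191
```

```bash
python3 - <<'E'
from dl import *
delta((.43,0,.28),Rs(0,17)@Rt(0),3)
o,im,d=snap('top','t13')
E
```

```text
shift [-0.0156 -0.062   0.0098] rot [-0.0954  0.5171 -1.6996] per row 3 [-0.0052 -0.0207  0.0033 -0.0318  0.1724 -0.5665] joints [-0.4845  0.0799  0.1663  2.3518  0.1758  0.4229  1.1296] F [ 0.988  -0.2367 -4.343 ] t 15.8
```

View pics/t13.png

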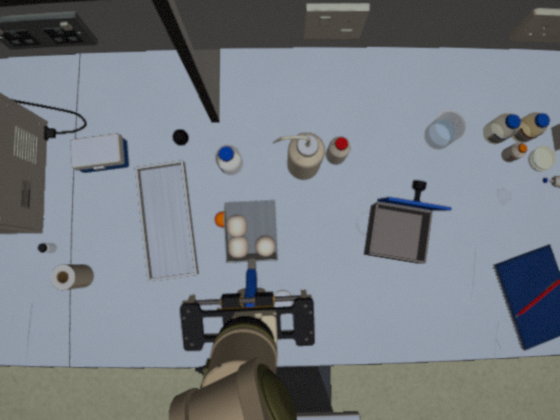

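The three cylinders rest at the back of the pan at (236,225), (238,247) and (265,246), clear of the wash bottle.

step_arm(series=[[0, -0.006, -0.03, 0.004, 0, 0, -1.3], [0, -0.006, -0.03, 0.004, 0, 0, -1.3], [0, -0.005, -0.03, 0, 0, 0, -1.3], [0, -0.005, -0.03, 0, 0, 0, -1.3], [0, -0.005, -0.03, 0, 0, 0, -1.3]])

```text
clock: 16.35
position: [0.4186, -0.0877, 0.2781]
tool_rot: [[-0.95, 0.084, 0.3], [0.081, 0.996, -0.023], [-0.301, 0.002, -0.953]]
wrist_force: [-0.3, 0.1, -2.8]
width: 0.192
```

step_arm(series=[[0, -0.005, -0.03, -0.008, 0, 0, -1.2], [0, -0.005, -0.03, -0.01, 0, 0.5, -1.2], [0, -0.005, -0.03, -0.01, 0, 0.5, -1.2], [0, -0.004, -0.02, -0.01, 0, 0.5, -1.2], [0, -0.002, -0.01, -0.008, 0, 0.5, -0.8]])

```text
clock: 16.85
position: [0.3975, -0.2082, 0.2316]
tool_rot: [[-0.947, 0.183, 0.263], [0.175, 0.983, -0.052], [-0.268, -0.003, -0.964]]
wrist_force: [0.9, 0.4, -3.5]
width: 0.194
```

```bash
python3 - <<'E'
from pour import *
P,R=tool(lipped(-.01,.15,10),-10.5,10,0)
delta(P,R,2)
o,im,d=snap('top','t14')
o,im,d=snap('scene','s14')
E
```

```text
shift [-0.0032 -0.0111 -0.0175] rot [1.2041 5.3969 0.0362] per row 2 [-0.0016 -0.0055 -0.0087  0.6021  2.6985  0.0181] joints [ 0.0848  0.1668  0.3671  2.3863 -0.3625  0.3564  2.1515] F [ 0.9348  0.384  -3.4906] t 16.85
```

View pics/t14.png

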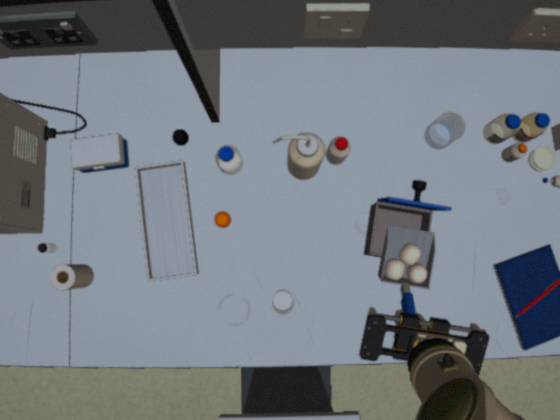

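View pics/s14.png

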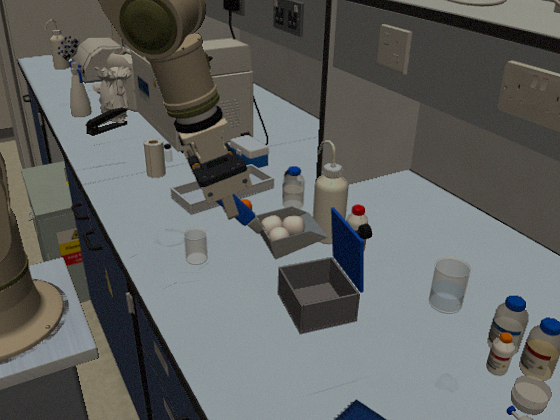

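```bash
python3 - <<'E'
from pour import *
d=np.load('pics/t14_d.npy');X=cloud('top',d)
m=(X[...,2]>.11)&(X[...,2]<.24)&(X[...,0]>.46)&(X[...,0]<.6)&(X[...,1]<-.15)&(X[...,1]>-.35);m[:195]=0
c,s=np.cos(by),np.sin(by);p=X[m][:,:2]-[.555,-.249];l=np.stack([p[:,0]*c+p[:,1]*s,-p[:,0]*s+p[:,1]*c],1)
print(len(l),l.min(0),l.max(0),np.percentile(l[:,1],[2,98]))
o=r.get_obs();P0,R0=o['position'],o['tool_rot']
for x,z,p in [(-.01,.13,5),(-.01,.115,-5),(-.005,.1,-15),(-.005,.09,-22),(-.005,.085,-30),(0,.085,-40),(0,.085,-47)]:
    P,R=tool(lipped(x,z,p),-10.5,p,0)
    print(x,z,p,P-P0,np.degrees(Ro.from_matrix(R@np.array(R0).T).as_rotvec()));P0,R0=P,R
E
```

```text
2734 [-0.1057 -0.0627] [0.0526 0.0583] [-0.0401  0.0575]
-0.01 0.13 5 [ 0.0028 -0.0129 -0.0241] [ 2.0958 10.2463 -0.009 ]
-0.01 0.115 -5 [ 0.0154 -0.0029  0.0094] [1.8224 9.8325 0.    ]
-0.005 0.1 -15 [ 0.0242 -0.0045  0.0063] [ 1.8224  9.8325 -0.    ]
-0.005 0.09 -22 [ 0.0156 -0.0029  0.0027] [ 1.2756  6.8828 -0.    ]
-0.005 0.085 -30 [ 0.0195 -0.0036  0.0071] [1.4579 7.866  0.    ]
0 0.085 -40 [ 0.0313 -0.0058  0.011 ] [1.8224 9.8325 0.    ]
0 0.085 -47 [ 0.0194 -0.0036  0.0049] [ 1.2756  6.8828 -0.    ]
```

step_arm(series=[[0, 0.001, -0.0065, -0.012, 1, 5.1, 0], [0, 0.001, -0.0065, -0.012, 1, 5.1, 0], [0, 0.008, -0.0015, 0.005, 0.9, 4.9, 0], [0, 0.008, -0.0015, 0.005, 0.9, 4.9, 0], [0, 0, 0, 0, 0, 0, 0]])

```text
clock: 17.45
position: [0.4204, -0.2222, 0.2187]
tool_rot: [[-0.981, 0.175, -0.082], [0.175, 0.985, 0.012], [0.083, -0.003, -0.997]]
wrist_force: [0.3, 0.1, -3.1]
width: 0.191
```

step_arm(series=[[0, 0.012, -0.0022, 0.003, 0.9, 4.9, 0], [0, 0.012, -0.0022, 0.003, 0.9, 4.9, 0], [0, 0.008, -0.0015, 0.0015, 0.65, 3.4, 0], [0, 0.008, -0.0015, 0.0015, 0.65, 3.4, 0], [0, 0, 0, 0, 0, 0, 0]])

```text
clock: 17.95
position: [0.4583, -0.2291, 0.2264]
tool_rot: [[-0.915, 0.176, -0.363], [0.164, 0.984, 0.065], [0.369, 0.0, -0.93]]
wrist_force: [0.1, -0.5, -3.9]
width: 0.191
```

```bash
python3 - <<'E'
from pour import *
P,R=tool(lipped(-.005,.085,-30),-10.5,-30,0)
delta(P,R,2)
o,im,d=snap('top','t15')
cv2.imwrite('pics/t15c.png',cv2.resize(im[150:300,330:480,::-1],None,fx=4,fy=4,interpolation=cv2.INTER_CUBIC))
E
```

```text
shift [ 0.0167 -0.005   0.0063] rot [ 1.4777  8.2354 -0.3353] per row 2 [ 0.0083 -0.0025  0.0032  0.7388  4.1177 -0.1676] joints [-0.0007  0.5458  0.4859  1.8559 -0.1513  1.1665  1.9481] F [ 0.0997 -0.536  -3.8664] t 17.95
```

View pics/t15c.png

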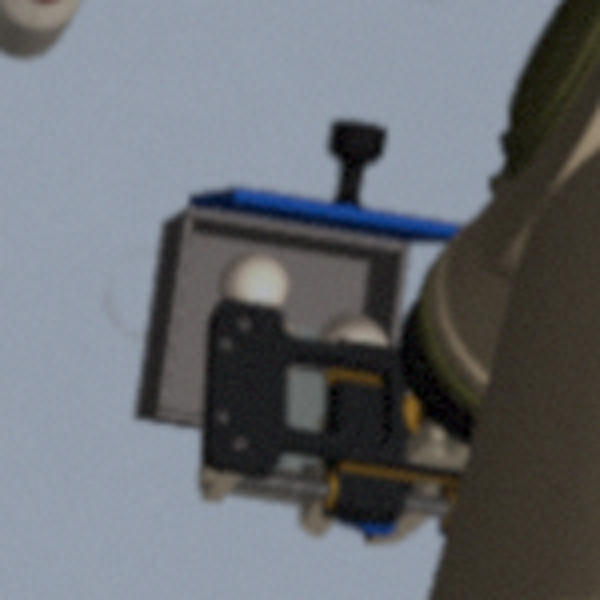

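The cylinders are sliding toward the mouth at (257,278) and (355,335). I'll keep tipping.

step_arm(series=[[0, 0.008, -0.002, 0.003, 0.74, 4.1, -0.15], [0, 0.008, -0.002, 0.003, 0.74, 4.1, -0.15], [0, 0, 0, 0, 0, 0, 0], [0, 0, 0, 0, 0, 0, 0]])

```text
clock: 18.4
position: [0.4718, -0.2338, 0.2332]
tool_rot: [[-0.852, 0.185, -0.489], [0.16, 0.983, 0.092], [0.498, 0.0, -0.867]]
wrist_force: [-0.4, -1.0, -1.7]
width: 0.19
```

step_arm(series=[[0, 0.0155, -0.003, 0.0055, 0.9, 4.9, 0], [0, 0.0155, -0.003, 0.0055, 0.9, 4.9, 0], [0, 0, 0, 0, 0, 0, 0], [0, 0, 0, 0, 0, 0, 0]])

```text
clock: 18.8
position: [0.5027, -0.24, 0.2441]
tool_rot: [[-0.755, 0.185, -0.63], [0.142, 0.983, 0.118], [0.641, -0.001, -0.768]]
wrist_force: [-0.7, 0.2, -1.0]
width: 0.19
```

```bash
python3 - <<'E'
from pour import *
P,R=tool(lipped(0,.085,-46),-10.5,-46,0)
delta(P,R,2)
o,im,d=snap('scene','s16')
cv2.imwrite('pics/s16c.png',cv2.resize(im[130:350,200:400,::-1],None,fx=2.7,fy=2.7,interpolation=cv2.INTER_CUBIC))
E
```

```text
shift [ 0.0202 -0.003   0.004 ] rot [1.1604 6.0467 0.1432] per row 2 [ 0.0101 -0.0015  0.002   0.5802  3.0234  0.0716] joints [ 0.028   0.7507  0.4855  1.5514 -0.1174  1.5829  1.9356] F [-0.6953  0.2116 -1.0325] t 18.8
```

View pics/s16c.png

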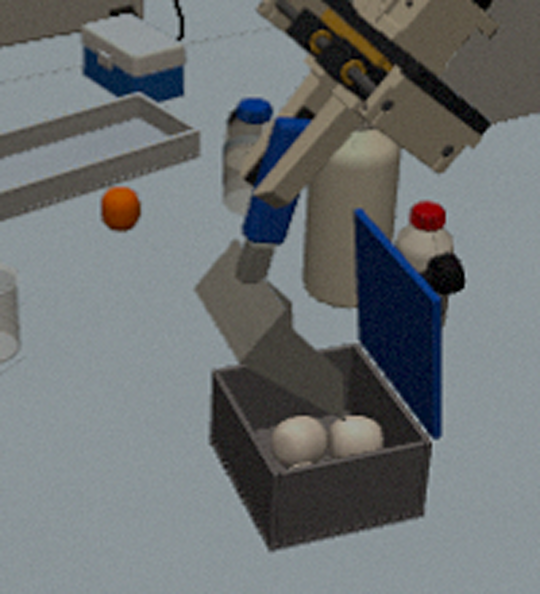

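step_arm(series=[[0, -0.01, 0.002, 0.02, -0.9, -4.9, 0], [0, -0.02, 0.003, 0.02, -1.4, -7.6, 0], [0, -0.03, 0.004, 0.01, -1.4, -7.6, 0], [0, -0.03, 0.004, 0.005, -1.4, -7.6, 0], [0, -0.02, 0.004, 0.01, -1.4, -7.6, 0]])

```text
clock: 19.35
position: [0.3899, -0.2226, 0.3098]
tool_rot: [[-0.981, 0.186, -0.062], [0.185, 0.983, 0.015], [0.063, 0.003, -0.998]]
wrist_force: [0.6, 0.6, -0.3]
width: 0.192
```

```bash
python3 - <<'E'
from pour import *
o,im,d=snap('top','t17');print(o['position'],o['wrist_force'],o['joints'])
cv2.imwrite('pics/t17c.png',cv2.resize(im[150:300,330:480,::-1],None,fx=4,fy=4,interpolation=cv2.INTER_CUBIC))
X=cloud('top',d)
for s in r.spot_point('piece_1','top')[:6]:
    u,v=map(int,np.round(s['uv']));print(s,X[v,u])
E
```

```text
[ 0.3899 -0.2226  0.3098] [ 0.6114  0.591  -0.287 ] [-0.0563  0.1927  0.5343  2.0724 -0.1006  0.967   1.9166]
{'uv': [383.7, 235.8], 'p': 0.81} [ 0.5476 -0.2187  0.035 ]
{'uv': [179.6, 136.8], 'p': 0.79} [0.7795 0.2358 0.0401]
{'uv': [396.6, 219.5], 'p': 0.69} [ 0.5824 -0.2482  0.0404]
{'uv': [219.7, 217.9], 'p': 0.62} [0.5939 0.1452 0.0363]
{'uv': [410.7, 244.1], 'p': 0.39} [ 0.5231 -0.2269  0.2141]
```

View pics/t17c.png

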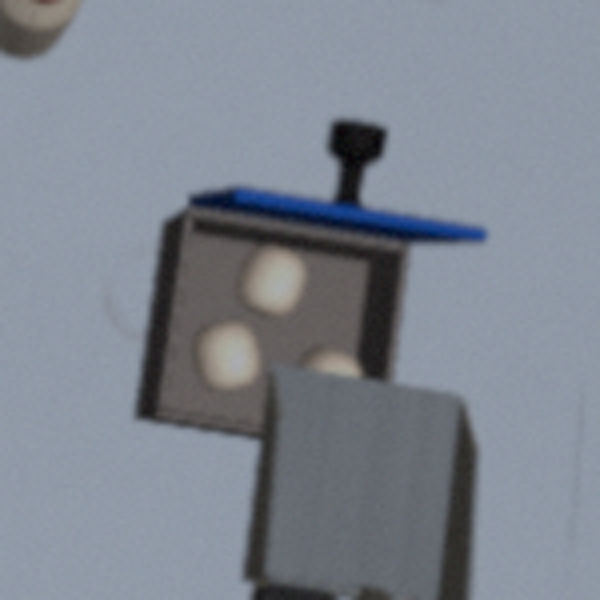

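All three cylinders lie in the box at (275,280), (230,355) and (333,362), and the pan is empty. Next, the scoop goes back to the tray.

step_arm(series=[[0, 0.007, 0.04, -0.007, 0, -0.7, 1.8], [0, 0.007, 0.04, -0.007, 0, -0.7, 1.8], [0, 0.007, 0.04, -0.007, 0, -0.7, 1.8], [0, 0.007, 0.04, -0.007, 0, -0.7, 1.8], [0, 0.007, 0.04, -0.007, 0, -0.7, 1.8]])

```text
clock: 19.95
position: [0.4274, -0.0218, 0.2746]
tool_rot: [[-1.0, 0.027, -0.008], [0.027, 1.0, 0.009], [0.008, 0.009, -1.0]]
wrist_force: [0.6, -0.9, -1.4]
width: 0.189
```

step_arm(series=[[0, 0.004, 0.044, -0.015, 0, 0, 1.5], [0, 0.004, 0.044, -0.015, 0, 0, 1.5], [0, 0.004, 0.044, -0.015, 0, 0, 1.5], [0, 0.004, 0.044, -0.015, 0, 0, 1.5], [0, 0, 0.04, -0.01, 0, 0, 1.5]])

```text
clock: 20.45
position: [0.4438, 0.1943, 0.2041]
tool_rot: [[-0.995, -0.104, -0.01], [-0.104, 0.995, 0.008], [0.009, 0.009, -1.0]]
wrist_force: [0.4, -0.7, -2.3]
width: 0.192
```

```bash
python3 - <<'E'
from dl import *
delta((.4565,.2500,.155),Rs(7.4,0)@Rt(0),2)
E
```

```text
shift [ 0.0127  0.0557 -0.0491] rot [-0.4257 -0.5792  1.431 ] per row 2 [ 0.0064  0.0279 -0.0245 -0.2129 -0.2896  0.7155] joints [-0.6921  0.3419  0.2243  2.1598 -0.1409  0.658   1.3068] F [ 0.4025 -0.7203 -2.2964] t 20.45
```

step_arm(series=[[0, 0.0064, 0.028, -0.02, -0.2, -0.3, 0.7], [0, 0.0064, 0.028, -0.025, -0.2, -0.3, 0.7], [0, 0, 0, -0.01, 0, 0, 0], [0, 0, 0, 0, 0, 0, 0]])

```text
clock: 20.85
position: [0.4559, 0.2482, 0.1484]
tool_rot: [[-0.992, -0.128, -0.002], [-0.128, 0.992, -0.002], [0.003, -0.002, -1.0]]
wrist_force: [-0.3, -0.7, -1.7]
width: 0.195
```

```bash
python3 see.py t18; python3 -c "
from m import *
scoop(.045,.12,-.06)
delta((.4565,.2500,.110),Rs(7.4,0)@Rt(0),2)"
```

```text
[0.4559 0.2482 0.1484] 7.366910182325707 [-0.7464  0.4629  0.193   2.1419 -0.1632  0.5532  1.2655] [-0.2885 -0.7444 -1.6859] 20.85
1284 ((-0.028679873794317245, -0.0036516226828098297), (0.09327716380357742, 0.06255146861076355), 89.98944091796875)
[[-0.06   -0.0503]
 [ 0.0026 -0.0503]
 [ 0.0026  0.043 ]
 [-0.0599  0.043 ]] zmed 0.0604023220492893
-0.04 -0.050184242 0.041834135
-0.03 -0.05029058 0.041485157
-0.02 -0.049928445 0.04236652
-0.01 -0.04974556 0.04193906
0 -0.04990544 0.04196362
shift [-0.      0.0024 -0.0394] rot [ 0.0748 -0.0774  0.1224] per row 2 [-0.      0.0012 -0.0197  0.0374 -0.0387  0.0612] joints [-0.7457  0.4613  0.1939  2.1414 -0.163   0.5542  1.2653] F [-0.2835 -0.0214 -1.5144] t 20.9
```

Lateral centre is −4 mm, so I'll shift +3.5 mm, then lower.

step_arm(series=[[0, -0.0004, 0.0035, -0.004, 0, 0, 0], [0, 0, 0, -0.012, 0, 0, 0], [0, 0, 0, -0.015, 0, 0, 0], [0, 0, 0, -0.012, 0, 0, 0], [0, 0, 0, 0, 0, 0, 0]])

```text
clock: 21.4
position: [0.4564, 0.2518, 0.1049]
tool_rot: [[-0.992, -0.127, -0.002], [-0.127, 0.992, -0.001], [0.002, -0.001, -1.0]]
wrist_force: [1.0, 0.8, -0.8]
width: 0.19
```

step_arm(series=[[0, 0, 0, -0.006, 0, 0, 0], [0, 0, 0, 0, 0, 0, 0]])

```text
clock: 21.6
position: [0.457, 0.2525, 0.1]
tool_rot: [[-0.992, -0.127, -0.001], [-0.127, 0.992, -0.0], [0.001, -0.0, -1.0]]
wrist_force: [-0.2, 0.7, -1.5]
width: 0.189
```

step_arm(series=[[0, 0, 0, -0.003, 0, 0, 0], [0, 0, 0, 0, 0, 0, 0]])

```text
clock: 21.8
position: [0.4571, 0.2527, 0.0973]
tool_rot: [[-0.992, -0.128, -0.0], [-0.128, 0.992, -0.0], [0.0, -0.0, -1.0]]
wrist_force: [-0.4, 0.2, -1.1]
width: 0.192
```

step_arm(series=[[0, 0, 0, -0.002, 0, 0, 0], [0, 0, 0, 0, 0, 0, 0]])

```text
clock: 22.0
position: [0.457, 0.2527, 0.0953]
tool_rot: [[-0.992, -0.128, -0.0], [-0.128, 0.992, -0.0], [0.0, -0.0, -1.0]]
wrist_force: [-0.5, 0.2, -1.2]
width: 0.191
```

step_arm(series=[[0, 0, 0, -0.0015, 0, 0, 0], [0, 0, 0, 0, 0, 0, 0]])

```text
clock: 22.2
position: [0.457, 0.2526, 0.0938]
tool_rot: [[-0.992, -0.128, -0.0], [-0.128, 0.992, -0.0], [0.0, -0.0, -1.0]]
wrist_force: [0.5, 0.3, -1.7]
width: 0.189
```

```bash
python3 see.py t19
```

```text
[0.457  0.2526 0.0938] 7.337540016625759 [-0.7202  0.5535  0.1525  2.1756 -0.1949  0.4252  1.2866] [ 0.544   0.2541 -1.6614] 22.2
```

View pics/t19c.png

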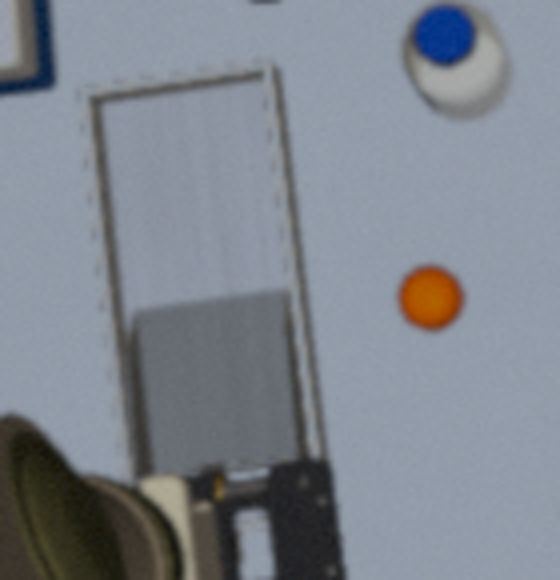

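The scoop is in the tray's near half. I'll lower it to contact and release.

step_arm(series=[[0, 0, 0, -0.001, 0, 0, 0], [0, 0, 0, 0, 0, 0, 0]])

```text
clock: 22.45
position: [0.457, 0.2526, 0.0937]
tool_rot: [[-0.992, -0.128, -0.0], [-0.128, 0.992, 0.0], [0.0, 0.0, -1.0]]
wrist_force: [-2.9, -0.9, 10.7]
width: 0.186
```

step_arm(series=[[0, 0, 0, -0.001, 0, 0, 0], [0, 0, 0, 0, 0, 0, 0]])

```text
clock: 22.65
position: [0.4569, 0.2526, 0.0936]
tool_rot: [[-0.992, -0.128, 0.0], [-0.128, 0.992, 0.001], [-0.0, 0.001, -1.0]]
wrist_force: [-6.1, -2.7, 25.2]
width: 0.19
```

step_arm(series=[[0, 0, 0, 0.0017, 0, 0, 0], [0.5, 0, 0, 0, 0, 0, 0], [0.5, 0, 0, 0, 0, 0, 0], [0.5, 0, 0, 0, 0, 0, 0], [0.5, 0, 0, 0, 0, 0, 0]])

```text
clock: 23.15
position: [0.457, 0.2526, 0.0933]
tool_rot: [[-0.992, -0.128, -0.001], [-0.128, 0.992, -0.0], [0.001, -0.0, -1.0]]
wrist_force: [-0.7, -0.1, 0.5]
width: 0.472
```

step_arm(series=[[0.5, 0, 0, 0, 0, 0, 0], [0.5, 0, 0, 0.01, 0, 0, 0], [0.5, 0, 0, 0.03, 0, 0, 0], [0.5, 0, 0, 0.04, 0, 0, 0], [0.5, 0, 0, 0.05, 0, 0, 0]])

```text
clock: 23.65
position: [0.4562, 0.252, 0.2245]
tool_rot: [[-0.992, -0.128, -0.002], [-0.128, 0.992, -0.002], [0.003, -0.002, -1.0]]
wrist_force: [0.3, 0.4, -0.0]
width: 0.499
```

```bash
python3 see.py t20; python3 - <<'E'
from dl import *
o,im,d=snap('wrist','w20')
E
```

```text
[0.4562 0.252  0.2245] 7.329443023021806 [-0.7932  0.3556  0.2401  2.0652 -0.123   0.737   1.2226] [ 0.2816  0.3983 -0.0008] 23.65
```

View pics/w20.png

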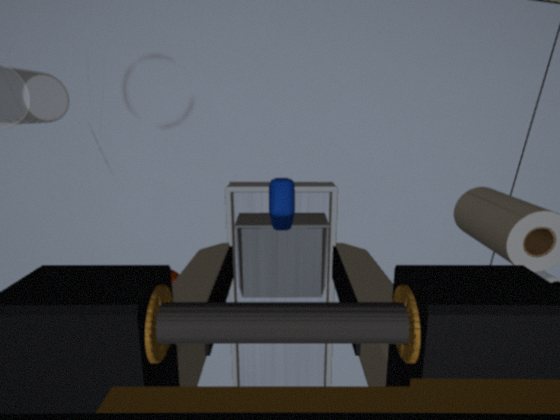

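```bash
python3 - <<'E'
from pour import *
d=np.load('pics/t20_d.npy');X=cloud('top',d)
c,s=np.cos(by),np.sin(by);p=X-[.555,-.249,0];bx=p[...,0]*c+p[...,1]*s;byy=-p[...,0]*s+p[...,1]*c;Z=X[...,2]
m=(bx>.04)&(bx<.15)&(abs(byy)<.09)&(Z>.09)&(Z<.25)
for a in np.arange(.09,.2,.01):
    q=m&(Z>=a)&(Z<a+.01)
    if q.sum(): print(round(a,2),q.sum(),np.percentile(bx[q],[5,50,95]),np.percentile(byy[q],[5,50,95]))
m=(abs(bx)<.05)&(abs(byy)<.056)&(Z<.064);print('max inside',Z[m].max(), np.percentile(Z[m],99))
ds=np.load('pics/s14_d.npy');Y=cloud('scene',ds);p=Y-[.555,-.249,0];bx=p[...,0]*c+p[...,1]*s;byy=-p[...,0]*s+p[...,1]*c
m=(bx>.03)&(bx<.12)&(abs(byy)<.07)&(Y[...,2]>.08)&(Y[...,2]<.2)
for a in np.arange(.08,.2,.02):
    q=m&(Y[...,2]>=a)&(Y[...,2]<a+.02);print('scene',round(a,2),q.sum(),np.median(bx[q]),byy[q].min(),byy[q].max())
E
python3 see.py t21
```

```text
0.09 18 [0.0541 0.0546 0.0577] [-0.0378  0.0209  0.0631]
0.1 14 [0.0531 0.0535 0.0563] [-0.0409  0.0145  0.0635]
0.11 20 [0.0518 0.0525 0.054 ] [-0.0492  0.0127  0.0633]
0.12 23 [0.0508 0.0515 0.0552] [-0.0487  0.0109  0.0629]
0.13 18 [0.0497 0.0502 0.0542] [-0.0503  0.0166  0.0628]
0.14 20 [0.0488 0.0493 0.0525] [-0.0394  0.0165  0.0632]
0.15 84 [0.048  0.0634 0.085 ] [-0.0252  0.0043  0.0552]
0.16 151 [0.0468 0.0818 0.0938] [-0.0154  0.0036  0.032 ]
0.17 84 [0.0456 0.0494 0.0905] [-0.0411  0.0063  0.0615]
0.18 190 [0.0455 0.0486 0.0517] [-0.0563 -0.0051  0.0545]
max inside 0.04491563321148728 0.042940900388893644
scene 0.08 265 0.055755258498241034 -0.06800008545489372 0.06095888638436021
scene 0.1 263 0.053485716724532145 -0.0661768176432553 0.0578037969317762
scene 0.12 268 0.05124016429298701 -0.0673097378324208 0.0604570733448968
scene 0.14 351 0.049263071688584584 -0.06683771668362619 0.06110867173577653
scene 0.16 402 0.04757464951901737 -0.0663385224326527 0.059583780544228276
scene 0.18 155 0.04779039991669486 -0.06586063802438999 0.06015845906310817
[0.4596 0.2537 0.2297] 7.2970703019653005 [-0.7936  0.3485  0.2416  2.0601 -0.1229  0.7371  1.2227] [-0.1068 -1.2422 -0.5544] 23.75
```

View pics/t21.png

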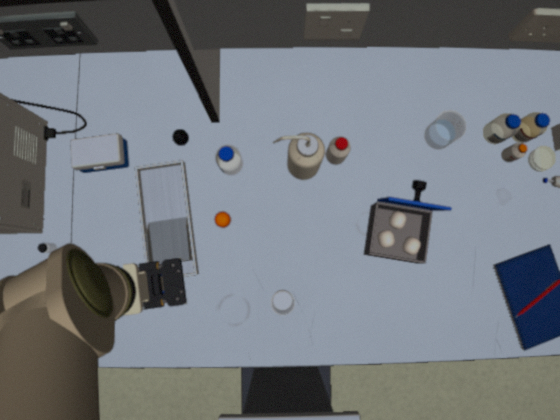

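Scoop at (168,240) is in the tray's near half, the three cylinders lie in the box at (398,219), (387,239) and (412,245), and the bottles are unmoved. Next is the lid. It leans slightly inward at about 1.46 rad. I'll go behind it with closed fingers, beside the knob.

step_arm(series=[[0, 0.003, -0.01, 0.03, 0, 0, 0], [0, 0.008, -0.042, 0.025, 0, 0, -1.4], [0, 0.008, -0.045, 0.02, 0, 0, -1.4], [0, 0.008, -0.045, 0.01, 0, 0, -1.4], [0, 0.008, -0.045, 0, 0, 0, -1.4]])

```text
clock: 24.3
position: [0.4922, 0.064, 0.3095]
tool_rot: [[-1.0, -0.03, 0.001], [-0.03, 1.0, 0.001], [-0.001, 0.001, -1.0]]
wrist_force: [0.9, 0.5, -1.2]
width: 0.12
```

step_arm(series=[[0, 0.006, -0.045, 0, 0, 0, -1.4], [0, 0.006, -0.045, 0, 0, 0, -1.4], [0, 0.006, -0.045, 0, 0, 0, -1.4], [0, 0.006, -0.045, 0, 0, 0, -1.4], [0, 0.006, -0.045, 0, 0, 0, -1.4]])

```text
clock: 24.8
position: [0.5214, -0.161, 0.3078]
tool_rot: [[-0.996, 0.093, -0.002], [0.093, 0.996, 0.0], [0.002, 0.0, -1.0]]
wrist_force: [0.8, -0.7, -1.1]
width: 0.007
```

```bash
python3 - <<'E'
from dl import *
delta((.646,-.3065,.30),Rs(-10.5,0)@Rt(0),5)
E
```

```text
shift [ 0.1246 -0.1455 -0.0078] rot [-0.0225 -0.1    -5.1868] per row 5 [ 0.0249 -0.0291 -0.0016 -0.0045 -0.02   -1.0374] joints [-0.1592  0.3055  0.4702  1.9236 -0.1678  0.9524  1.8684] F [ 0.8041 -0.6871 -1.0958] t 24.8
```

step_arm(series=[[0, 0.015, -0.038, 0, 0, 0, -1.1], [0, 0.02, -0.038, 0, 0, 0, -1.1], [0, 0.028, -0.035, 0, 0, 0, -1.1], [0, 0.032, -0.025, 0, 0, 0, -1.1], [0, 0.029, -0.01, 0, 0, 0, -0.8]])

```text
clock: 25.3
position: [0.6459, -0.3086, 0.3073]
tool_rot: [[-0.983, 0.186, -0.002], [0.186, 0.983, -0.001], [0.002, -0.001, -1.0]]
wrist_force: [2.0, 0.1, 0.6]
width: 0.003
```

step_arm(series=[[0, 0.005, 0, -0.04, 0, 0, 0], [0, 0, 0, -0.045, 0, 0, 0], [0, 0, 0, -0.045, 0, 0, 0], [0, 0, 0, -0.02, 0, 0, 0], [0, 0, 0, 0, 0, 0, 0]])

```text
clock: 25.8
position: [0.6487, -0.304, 0.1539]
tool_rot: [[-0.983, 0.182, -0.008], [0.182, 0.983, 0.003], [0.008, 0.001, -1.0]]
wrist_force: [-1.0, -0.1, 0.3]
width: 0.001
```

```bash
python3 - <<'E'
from pour import *
o,im,d=snap('scene','s22');p=o['position']-np.array([.555,-.249,0]);c,s=np.cos(by),np.sin(by)
print(o['position'],'box frame',p[0]*c+p[1]*s,-p[0]*s+p[1]*c,o['wrist_force'])
E
```

```text
[ 0.6487 -0.304   0.1539] box frame 0.10215717567178453 -0.036975428901958624 [-0.99   -0.0822  0.2888]
```

View pics/s22.png

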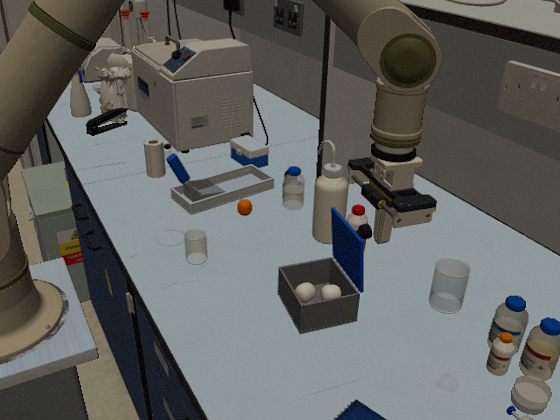

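The closed fingers are at (385,225), behind the lid and beside the knob, well clear of the red-cap bottle. Pushing.

step_arm(series=[[0, -0.01, -0.001, 0, 0, 0, 0], [0, -0.01, 0.001, 0, 0, 0, 0], [0, -0.01, 0.002, 0, 0, 0, 0], [0, -0.01, 0.002, 0, 0, 0, 0], [0, -0.01, 0.002, 0, 0, 0, 0]])

```text
clock: 26.35
position: [0.6006, -0.2994, 0.1594]
tool_rot: [[-0.983, 0.182, 0.001], [0.182, 0.983, -0.001], [-0.002, -0.0, -1.0]]
wrist_force: [1.7, -1.8, -0.8]
width: 0.007
```

step_arm(series=[[0, -0.01, 0.002, 0, 0, 0, 0], [0, -0.01, 0.002, 0, 0, 0, 0], [0, -0.01, 0.002, -0.002, 0, 0, 0], [0, -0.01, 0.002, -0.003, 0, 0, 0], [0, -0.01, 0.002, -0.005, 0, 0, 0]])

```text
clock: 26.85
position: [0.5503, -0.2892, 0.1484]
tool_rot: [[-0.983, 0.182, -0.0], [0.182, 0.983, -0.0], [0.0, -0.0, -1.0]]
wrist_force: [0.9, -0.8, 0.1]
width: 0.004
```

```bash
python3 - <<'E'
from pour import *
o,im,d=snap('scene','s23');p=o['position']-np.array([.555,-.249,0]);c,s=np.cos(by),np.sin(by)
print(o['position'],'box frame',p[0]*c+p[1]*s,-p[0]*s+p[1]*c,o['wrist_force'])
cv2.imwrite('pics/s23c.png',cv2.resize(im[130:350,230:430,::-1],None,fx=2.7,fy=2.7,interpolation=cv2.INTER_CUBIC))
E
```

```text
[ 0.5503 -0.2892  0.1484] box frame 0.002708206598483768 -0.04040558229918676 [ 0.9218 -0.7511  0.1052]
```

View pics/s23c.png

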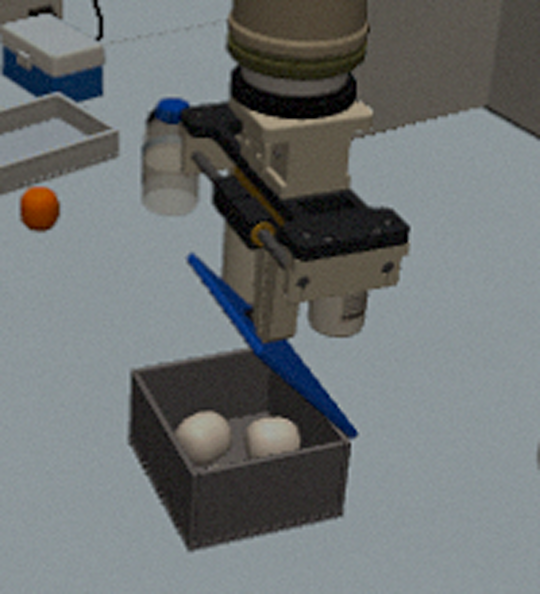

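step_arm(series=[[0, -0.008, 0.0015, -0.008, 0, 0, 0], [0, -0.008, 0.0015, -0.01, 0, 0, 0], [0, -0.006, 0.001, -0.01, 0, 0, 0], [0, -0.004, 0.001, -0.01, 0, 0, 0], [0, -0.002, 0, -0.01, 0, 0, 0]])

```text
clock: 27.4
position: [0.5225, -0.2842, 0.0995]
tool_rot: [[-0.983, 0.182, -0.001], [0.182, 0.983, 0.0], [0.001, 0.0, -1.0]]
wrist_force: [-0.9, 0.3, 0.4]
width: 0.003
```

step_arm(series=[[0, 0, 0, -0.008, 0, 0, 0], [0, 0, 0, -0.006, 0, 0, 0], [0, 0, 0, -0.004, 0, 0, 0], [0, 0, 0, 0, 0, 0, 0]])

```text
clock: 27.8
position: [0.5231, -0.2843, 0.082]
tool_rot: [[-0.983, 0.181, -0.001], [0.181, 0.983, 0.0], [0.001, 0.0, -1.0]]
wrist_force: [-0.1, 0.1, 0.2]
width: 0.005
```

step_arm(series=[[0, 0, 0, -0.004, 0, 0, 0], [0, 0, 0, -0.003, 0, 0, 0], [0, 0, 0, 0, 0, 0, 0]])

```text
clock: 28.1
position: [0.523, -0.2843, 0.0753]
tool_rot: [[-0.983, 0.182, -0.0], [0.182, 0.983, 0.0], [0.001, 0.0, -1.0]]
wrist_force: [0.3, 0.5, -0.3]
width: 0.004
```

```bash
python3 - <<'E'
from pour import *
o,im,d=snap('scene','s24');print(o['position'],o['wrist_force'])
cv2.imwrite('pics/s24c.png',cv2.resize(im[130:350,230:430,::-1],None,fx=2.7,fy=2.7,interpolation=cv2.INTER_CUBIC))
E
```

```text
[ 0.523  -0.2843  0.0753] [ 0.2999  0.4685 -0.308 ]
```

View pics/s24c.png

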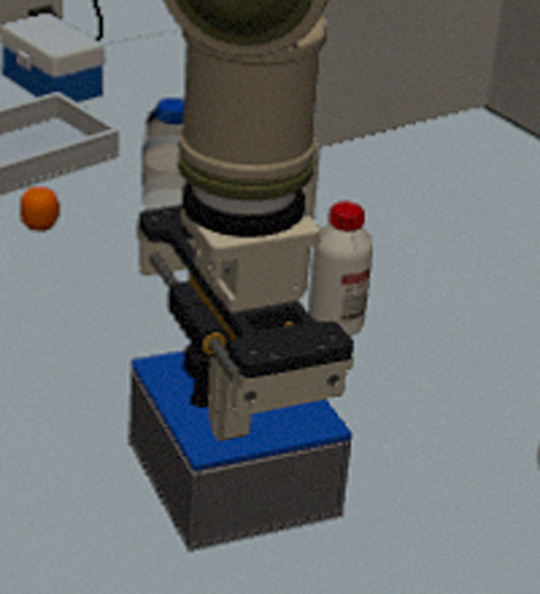

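The lid looks almost shut. I'll press on until there's firm contact.

step_arm(series=[[0, 0, 0, -0.002, 0, 0, 0], [0, 0, 0, 0, 0, 0, 0]])

```text
clock: 28.35
position: [0.5232, -0.2844, 0.0739]
tool_rot: [[-0.983, 0.182, 0.0], [0.182, 0.983, -0.0], [-0.0, 0.0, -1.0]]
wrist_force: [0.1, -0.5, 2.4]
width: 0.005
```

step_arm(series=[[0, 0, 0, -0.0015, 0, 0, 0], [0, 0, 0, 0, 0, 0, 0]])

```text
clock: 28.55
position: [0.5233, -0.2845, 0.0736]
tool_rot: [[-0.983, 0.182, 0.001], [0.182, 0.983, 0.0], [-0.001, 0.0, -1.0]]
wrist_force: [-4.0, 2.5, 18.4]
width: 0.004
```

step_arm(series=[[0, 0, 0, 0.01, 0, 0, 0], [0, 0, 0, 0.04, 0, 0, 0], [0, 0, 0, 0.045, 0, 0, 0], [0, 0, 0, 0.045, 0, 0, 0], [0, -0.03, 0, 0.03, 0, 0, 0]])

```text
clock: 29.05
position: [0.4965, -0.2844, 0.245]
tool_rot: [[-0.984, 0.179, 0.004], [0.179, 0.984, -0.002], [-0.004, -0.001, -1.0]]
wrist_force: [0.1, -0.6, 1.0]
width: 0.006
```

step_arm(series=[[0, -0.02, 0.04, 0.02, 0, 0, 0], [0, 0, 0.045, 0, 0, 0, 0], [0, 0, 0.045, 0, 0, 0, 0], [0, 0, 0.045, 0, 0, 0, 0], [0, 0, 0, 0, 0, 0, 0]])

```text
clock: 29.55
position: [0.4731, -0.1034, 0.262]
tool_rot: [[-0.985, 0.174, -0.001], [0.174, 0.985, 0.002], [0.001, 0.002, -1.0]]
wrist_force: [-0.7, 0.7, -0.1]
width: 0.001
```

```bash
python3 see.py t25; python3 - <<'E'
from pour import *
import m
f=np.load('pics/t25_d.npy')
X=cloud('top',f);c,s=np.cos(by),np.sin(by);p=X-[.555,-.249,0];bx=p[...,0]*c+p[...,1]*s;byy=-p[...,0]*s+p[...,1]*c;Z=X[...,2]
q=(abs(bx)<.05)&(abs(byy)<.055)&(Z<.085)&(Z>.05);A=np.c_[bx[q],byy[q],np.ones(q.sum())];k=np.linalg.lstsq(A,Z[q],rcond=None)[0];print('lid plane',q.sum(),k)
m.scoop(.02,.08,-.11)
for q in ['wash_bottle','beaker','reagent_bottle','redcap_bottle']:
    a=r.spot_point(q,'top')[:1];print(q,[x['uv'] for x in a])
snap('scene','s25')
E
```

```text
[ 0.4731 -0.1034  0.262 ] -10.002355133301556 [-0.2886  0.2757  0.4967  2.1063 -0.1847  0.8013  1.7178] [-0.654   0.7321 -0.0996] 29.55
lid plane 1320 [0.0018 0.0008 0.0731]
914 ((-0.0050150081515312195, 0.0004986785352230072), (0.11341442167758942, 0.20980165898799896), 89.82830047607422)
[[-0.1101 -0.0559]
 [ 0.0997 -0.0565]
 [ 0.1001  0.0569]
 [-0.1097  0.0575]] zmed 0.03214380890938473
-0.04 -0.054893736 0.05522895
-0.03 -0.05592814 0.056312438
-0.02 -0.054893475 0.055150237
-0.01 -0.056189552 0.05545319
0 -0.055274084 0.054751713
wash_bottle [[294.4, 165.2]]
beaker [[279.4, 300.6]]
reagent_bottle [[231.6, 161.2]]
redcap_bottle [[336.7, 152.6]]
```

View pics/t25.png

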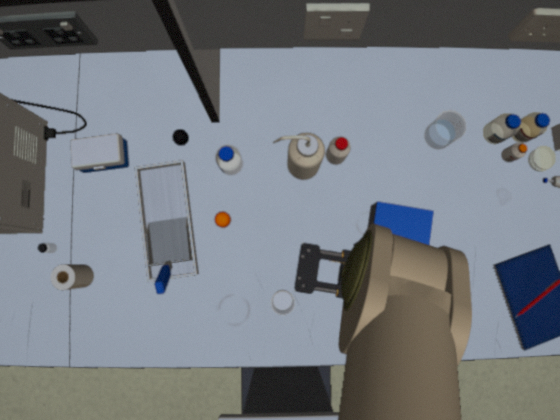

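View pics/s25.png

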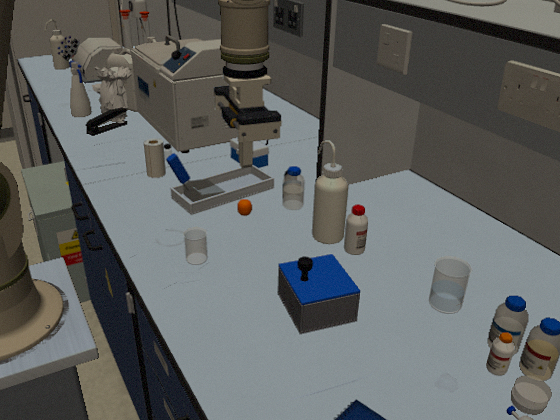

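Top and scene views show the lid flat and shut, the scoop in the tray at (168,242), and the bottles and beaker in place. I'll check the pan for level, then hand in.

```bash
python3 - <<'E'
from h import *
f=np.load('pics/loc.npz');xl,yl,Z=f['xl'],f['yl'],f['Z']
q=(xl>-.08)&(xl<-.01)&(abs(yl)<.035)&(Z<.02);k=np.linalg.lstsq(np.c_[xl[q],yl[q],np.ones(q.sum())],Z[q],rcond=None)[0];print('pan plane',q.sum(),k)
q=(xl>.02)&(xl<.11)&(abs(yl)<.04)&(Z<.03);print('tray floor',np.median(Z[q]))
q=(Z>.037)&(Z<.06)&(xl<-.04)&(xl>-.14)&(abs(yl)<.06);print('back wall',q.sum(),xl[q].mean(),yl[q].min(),yl[q].max())
o=r.get_obs();print(o['joint_velocities'],o['clock'])
r.hand_in()
E
```

```text
pan plane 930 [ 0.00291653 -0.00134868  0.00565949]
tray floor 0.0038493584443435314
back wall 132 -0.08957226549828404 -0.051877204114010755 0.05037373178788495
[ 0.00496498  0.00102806 -0.00218951 -0.00175035 -0.00144477  0.00104138
 -0.00232534] 29.85
the job is handed in; nothing more can be done
```

The job is done and handed in at about 29.9 s of the 72 s allowed; no verdict was reported. I scooped all three white cylinders out of the tray in one pass and tipped them into the box. The scoop is back flat in the tray's near half, and I pushed the lid shut with the closed fingers beside its knob.

- **Cylinders:** a picture just before closing showed all three lying in a single layer in the box, tops at about 45 mm or less against the 66 mm rim. In the pictures the gripper never came near them; contact force was not measured directly.
- **Lid:** it lies flat, with its top face at 73 mm and tilted about 0.002 rad. It stopped firmly under an 18 N press.
- **Scoop:** the pan sits level to about 0.003 rad on the tray floor. I did not measure its final centre after release, because that fit picked up the tray rim. Just before release I saw it centred within a few mm across and about 50 mm behind the tray's centre.
- **Bottles and beaker:** they are where they stood, by eye and by the network's picture points. Those points shifted up to about 5 pixels (roughly 10 mm) for the beaker, which is partly detection noise.
- **Robot:** it was clear of everything at hand-in.

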